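# Line up silver by height

## Task

Line up the four loose silver pieces by height on the four grey felt pads of the wooden display riser: the tallest on the pad next to the little bird, then going down pad by pad to the shortest next to the little basket. Stand each upright in the middle of its pad and let go, without knocking any of them over and without shifting the bird or the basket.

Things in the scene. Friction and masses are not known exactly. Their poses are not given: they have to be found in the camera images.
- stag_cup: Silver stirrup cup, mouth down, stag's head on top with antlers, 179 mm tall, about 0.24 kg. Origin: on the underside; z up, snout to -x. Round skirt: foot 73 mm across, centred at x = +3 mm, to 90 mm high. Above it the head: 38 mm wide along y at 85 mm height, narrowing to 24 mm at 125 mm, x -25 to +26 mm; pinch it across y from above at x = +3, 106 mm above the foot. Tallest piece
- hound_cup: Silver stirrup cup, mouth down, hound's head on top with hanging ears, 134 mm tall, about 0.24 kg. Origin: on the underside; z up, snout to -x. Round skirt: foot 73 mm across, centred at x = +3 mm, to 90 mm high. Above it the head: 38 mm wide along y at 85 mm height, narrowing to 24 mm at 125 mm, x -25 to +26 mm; pinch it across y from above at x = +3, 106 mm above the foot. Second tallest piece
- jigger: Silver double-ended bar measure (two cones joined at a waist), 75 mm tall, 43 mm across, treated as a plain 43 mm cylinder for gripping. Origin: centre of its underside, z up. Grip round it from above 58 mm above its foot. The third tallest piece
- stopper: Silver bottle stopper: a ball 33 mm across on a small round foot, 45 mm tall. Origin: centre of its underside, z up. Grip the ball from above 29 mm above the foot. The shortest piece
- pad_1: First of the four identical round grey felt pads in a row on a low wooden riser (590x110 mm, top 50 mm above the table), the leftmost (+y) as seen from the robot; 86 mm across, 2 mm thick, fixed. Origin: centre of its underside, 50 mm above the table; its top is 52 mm above the table. Pads stand about 105 mm apart, centre to centre
- pad_2: Second of the four identical round grey felt pads in a row on a low wooden riser (590x110 mm, top 50 mm above the table), second from the left as seen from the robot; 86 mm across, 2 mm thick, fixed. Origin: centre of its underside, 50 mm above the table; its top is 52 mm above the table. Pads stand about 105 mm apart, centre to centre
- pad_3: Third of the four identical round grey felt pads in a row on a low wooden riser (590x110 mm, top 50 mm above the table), third from the left as seen from the robot; 86 mm across, 2 mm thick, fixed. Origin: centre of its underside, 50 mm above the table; its top is 52 mm above the table. Pads stand about 105 mm apart, centre to centre
- pad_4: Fourth of the four identical round grey felt pads in a row on a low wooden riser (590x110 mm, top 50 mm above the table), the rightmost (-y) as seen from the robot; 86 mm across, 2 mm thick, fixed. Origin: centre of its underside, 50 mm above the table; its top is 52 mm above the table. Pads stand about 105 mm apart, centre to centre
- bird: Bystander: small silver bird figurine on a square plinth, 52x77 mm, 55 mm tall, loose, standing on one end of the riser, about 98 mm beyond the centre of the end pad. It marks the end for the tallest piece; which end varies. Origin: underside, z up
- basket: Bystander: miniature silver basket with a fixed upright handle, 51x53 mm, 60 mm tall, loose, standing on the other end of the riser, about 98 mm beyond the centre of the end pad. It marks the end for the shortest piece. Origin: centre of its underside, z up
Things that resemble listed ones, but are neither listed nor needed, are in the scene too. What is shaped like the stag_cup but turquoise is not meant.

How it is judged (in metres and radians):
At the end, for the whole second after the job is handed in: From the bird's end to the basket's end the pads carry stag cup, hound cup, bar measure, stopper: each origin within 15 mm of the centre of its pad (seen from above), upright within 0.12 rad, its foot resting on the pad (48 to 58 mm above the table), at rest (under 20 mm/s) (((horizontal distance between bird and pad_1 below 0.2 m and horizontal distance between stag_cup and pad_1 below 0.015 m and horizontal distance between hound_cup and pad_2 below 0.015 m and horizontal distance between jigger and pad_3 below 0.015 m and horizontal distance between stopper and pad_4 below 0.015 m) or (horizontal distance between bird and pad_4 below 0.2 m and horizontal distance between stag_cup and pad_4 below 0.015 m and horizontal distance between hound_cup and pad_3 below 0.015 m and horizontal distance between jigger and pad_2 below 0.015 m and horizontal distance between stopper and pad_1 below 0.015 m)) and angle between each of stag_cup, hound_cup, jigger, stopper's own z axis and vertical below 0.12 rad and height (world z) of stag_cup between 0.048 and 0.058 m and height (world z) of hound_cup between 0.048 and 0.058 m and height (world z) of jigger between 0.048 and 0.058 m and height (world z) of stopper between 0.048 and 0.058 m and linear speed of each of stag_cup, hound_cup, jigger, stopper below 0.02 m/s); the robot touches nothing.
It fails at once if the bird or the basket is shifted by more than 15 mm or tipped over (distance of any of bird, basket from where it was at the start of the episode above 0.015 m or angle between any of bird, basket's own z axis and vertical above 0.4 rad).
It fails at once if one of the four pieces is knocked over (angle between any of stag_cup, hound_cup, jigger, stopper's own z axis and vertical above 0.7 rad).
It also fails if it takes over 131 s, if anything falls off the work surface, if the arm or the gripper's body presses on something with over 40 N, if the wrist force passes 120 N, or if a joint passes its speed limit or range.

## Robot

A 7-joint arm with a two-finger parallel gripper is mounted at the origin on a cart in front of the work surface, level with it; the furniture and walls round the work are solid. World frame = base frame: x ahead of the robot, y to its left, z up, the work surface at z = 0. Lengths are in m, angles in degrees, forces in N, time in s.
With the tool pointing down it reaches from about 0.425 to 0.875 m from the base axis. Payload 4.7 kg.
Tool frame: the origin (TCP) lies between the finger pads; the fingertips stand 8 mm ahead of it and the grasp point (between the pads) lies 11 mm behind it (env.tip_extent is the distance from the TCP to the fingertips, in m); z points along the fingers, y is the line along which they close (so a half turn about z gives the same grasp; the last joint's range is limited). The gripper opens to 87 mm and grips with 3 to 60 N. Pads are 19 mm wide; open, the fingers measure 117 mm over their backs; the gripper's body (75 mm by 190 mm) begins 51 mm behind the grasp point.
Start: joints at [-65.197, 18.392, -4.016, 83.108, 1.295, 78.541, -3.26], TCP at [0.264, 0.594, 0.231] pointing down, gripper open.
Joint ranges: [-163.93, 163.93], [-17.29, 119.83], [-79.2, 71.16], [3.27, 140.29], [-89.18, 269.18], [5.43, 117.66], [-154.24, 154.24]. Speed limits (degrees/s): [147.25, 147.25, 180, 180, 180, 180, 180].

## Interface

Orientations are given as [roll, pitch, yaw] about the fixed x, y, z axes, in that order (R = Rz(yaw) Ry(pitch) Rx(roll)).
In Python, from cell import sensors, vision, workorder, env gives the robot as it stands.
- The arm moves only by the tool drive_tool, never from a script. Its argument "moves" is a list of rows, each an object of numbers: "x", "y", "z": the shift along the tool's x, y, z in mm; "rx", "ry", "rz": the turn, a rotation vector about the tool's x, y, z in rad; "fingers": the closure, from -1 (fully open) to 1 (shut). In form: [{"x": .., "y": .., "z": .., "rx": .., "ry": .., "rz": .., "fingers": ..}, ...]. A call has 1 to 20 rows; each row is the pose to reach, as a shift and turn from the pose commanded when the call began, along the tool's axes at that moment; what a row does not reach only later rows make up. A row lasts 1/8 s, in which the tool goes at most 62.5 mm and 10.7 degrees, less where a joint would pass 70% of its speed; a pose out of reach is approached as far as the arm can. A call with a gripper value outside its range is refused whole. The fingers move at their own pace and stop on an object; "force" is the grip in N (left out, the last holds). Time passes only in rows, so rows that repeat a pose let the fingers close. It gives the time, the measured TCP pose, the force, the opening and the grip force at its end, in the units of the state.
- sensors.get_obs(): the state, without advancing time (a new reading comes with each control period).
- vision.read_camera(name): name is "side" or "top"; returns a dict with "image" (480x640x3 uint8, red, green, blue), "fx", "fy", "cx", "cy" (pixels), "k1" (the pictures are not rectified: a ray, as slopes to the right and down, at radius r is drawn at 1 + k1 r^2 times it, then the intrinsics apply), "R" (3x3) and "t" (3): a world point X has camera coordinates R X + t. Camera axes: x right, y down, z forward; pixel columns grow to the right and rows downward; lengths in m; the calibration is good to about 2 mm. A picture is of the moment at which its call begins. There is no depth.
- workorder.sign_off(): hands the job in; it is judged then, once.
The state is a dict: "time_s": time; "qpos": joint angles; "joint_velocities": joint speeds; "effort": joint torques, N m; "tool_pos": TCP position; "tool_rot": TCP orientation; "force": force on the tool from outside, world axes, zero at the start; "wrist_torque": the same for the moment, N m; "grip_width": finger opening in m; "grasp_force": force on a finger pad.
Only numpy, scipy, OpenCV 4.12 (cv2) and the standard library are available. Lean on these libraries where they do the work, as an engineer would, in place of code of your own. Each camera call takes 0.05 s, during which the arm holds its last target. There are 200 camera calls.

## Working session

There is one attempt and no reset: what is moved stays moved. The work goes in short steps, Python scripts to look and compute and a tool call to move; the robot and the scene stay as the last step left them, time stands still between calls to the robot, and variables do not carry over. Pictures are saved under pics/ and viewed, at most 14 in all, crops included, and the job is handed in when it is done.

Besides the shell and the picture viewer there is one more tool, called after "Call:" in YAML: its name, and indented under it one key for each argument. drive_tool: Moves the arm, as the interface text tells. Its arguments: {"type":"object","properties":{"moves":{"type":"array"},"force":{"type":"number"}},"required":["moves"]}

```bash
ls; mkdir -p pics; python3 - <<'E'
from cell import sensors, vision
import cv2
for n in("top","side"):
    c=vision.read_camera(n); cv2.imwrite(f"pics/{n}0.png",c["image"][:,:,::-1])
    print(n,{k:c[k] for k in c if k!="image"})
o=sensors.get_obs();print(o)
E
```

```text
pics
top {'fx': 593.6021528596968, 'fy': 593.6021528596968, 'cx': 320.5862250451898, 'cy': 239.8920742418357, 'k1': -0.13824248109525047, 'R': array([[ 0.00444813, -0.99998255, -0.0038878 ],
       [-0.99557886, -0.0040637 , -0.0938415 ],
       [ 0.09382407,  0.00428803, -0.99557956]]), 't': array([0.05329667, 0.54004174, 1.55084369])}
side {'fx': 604.8997722096932, 'fy': 604.8997722096932, 'cx': 320.55711642024136, 'cy': 231.46471493358027, 'k1': -0.10796420427174354, 'R': array([[ 0.99932989,  0.02952615, -0.02163274],
       [-0.00348711, -0.51152602, -0.85926071],
       [-0.03643637,  0.85876035, -0.51108028]]), 't': array([-0.53411315,  0.08389085,  1.77065106])}
{'time_s': 0.1, 'qpos': array([-65.19804884,  18.43594346,  -4.01618677,  83.1678297 ,
         1.29556401,  78.54420323,  -3.26036064]), 'joint_velocities': array([ 0.01720829, -0.11018445, -0.01553858, -0.03153969,  0.07311929,
       -0.04079023, -0.03592768]), 'effort': array([-9.44611129e-04, -4.92578173e+01, -4.06368971e-01, -3.13400638e+01,
       -6.42739562e-02,  3.94765392e-02,  7.32853232e-05]), 'tool_pos': array([0.26415546, 0.59335398, 0.2295589 ]), 'tool_rot': array([-1.79897295e+02,  5.97661855e-03,  1.56008021e+02]), 'force': array([ 0.67270392, -1.08275972, -0.39062909]), 'wrist_torque': array([0.03352614, 0.02214404, 0.01302236]), 'grasp_force': 0.0, 'grip_width': 0.08694176416425134}
```

View pics/top0.png

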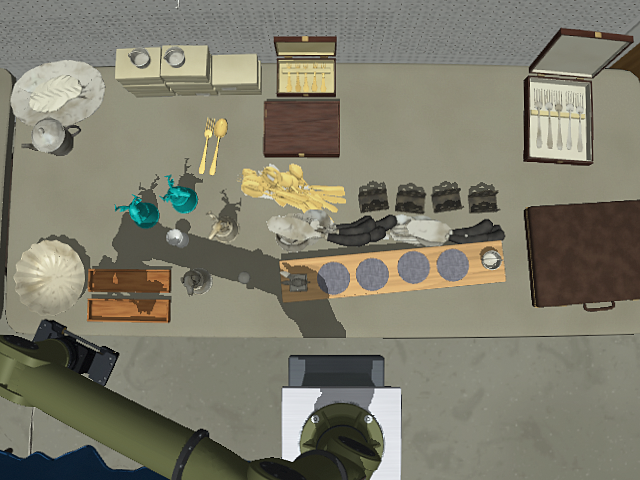

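View pics/side0.png

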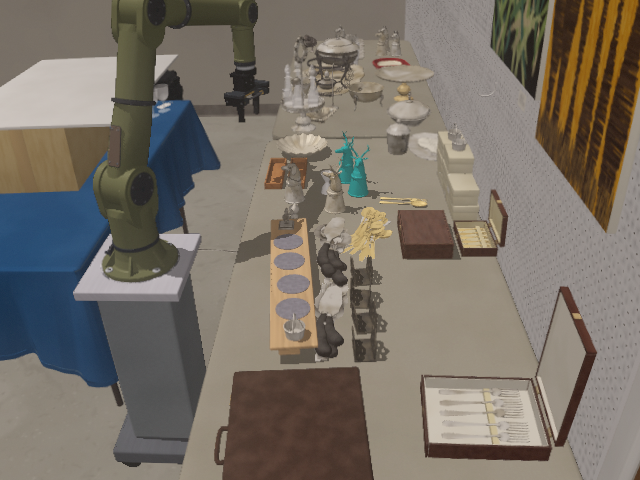

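Top view: riser with the bird at (297,283), basket at (490,258), and pads between them at about (334,277), (373,272), (412,267), (452,264). Candidates for the silver pieces are at (224,225), (197,282), (177,237) and (245,279). Turquoise cups, not wanted, are at (140,210) and (182,198). I'll enlarge both views to confirm.

```bash
python3 - <<'E'
import cv2,numpy as np
t=cv2.imread("pics/top0.png");s=cv2.imread("pics/side0.png")
def up(a,k): 
    a=cv2.resize(a,None,fx=k,fy=k,interpolation=cv2.INTER_CUBIC); return np.uint8(255*(a/255.)**0.6)
cv2.imwrite("pics/tc.png",up(t[180:310,110:320],3.8))
cv2.imwrite("pics/sc.png",up(s[120:240,250:390],5))
E
```

```text
(no output)
```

View pics/tc.png

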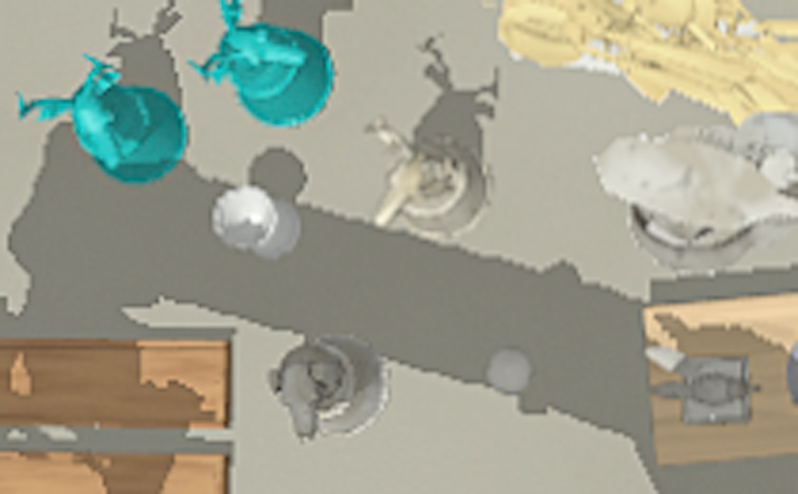

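View pics/sc.png

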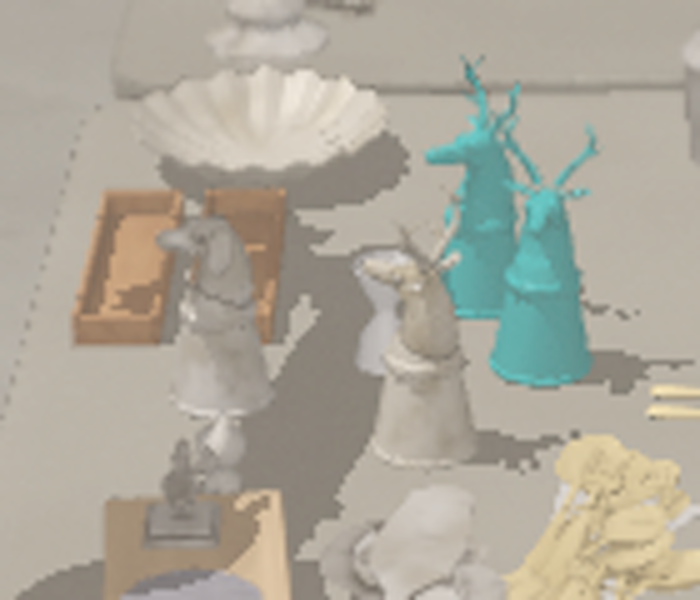

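```bash
cat > h.py <<'E'
import cv2,numpy as np
from cell import sensors, vision
class Cam:
    def __init__(s,n):
        c=vision.read_camera(n);s.im=np.ascontiguousarray(c["image"][:,:,::-1])
        s.K=np.array([[c["fx"],0,c["cx"]],[0,c["fy"],c["cy"]],[0,0,1]]);s.D=np.array([c["k1"],0,0,0.]);s.R=c["R"];s.t=c["t"]
    def proj(s,P): return cv2.projectPoints(np.atleast_2d(np.float64(P)),cv2.Rodrigues(s.R)[0],s.t,s.K,s.D)[0][:,0]
    def ray(s,p):
        u=cv2.undistortPoints(np.float64([[p]]),s.K,s.D)[0,0]
        return -s.R.T@s.t, s.R.T@np.array([*u,1])
    def at(s,p,z):
        o,d=s.ray(p);return o+d*(z-o[2])/d[2]
def tri(a,pa,b,pb):
    A=[];B=[]
    for c,p in((a,pa),(b,pb)):
        o,d=c.ray(p);d/=np.linalg.norm(d);M=np.eye(3)-np.outer(d,d);A.append(M);B.append(M@o)
    return np.linalg.lstsq(np.vstack(A),np.hstack(B),rcond=None)[0]
E
python3 - <<'E'
from h import *
np.set_printoptions(precision=4,suppress=True)
T=Cam("top");S=Cam("side")
tc=lambda x,y:(x/3.8+110-.37,y/3.8+180-.37)
sc=lambda x,y:(x/5+250-.4,y/5+120-.4)
for n,f,tt,ts in(("stag",(437,188),(380,222),(360,268)),("hound",(337,385),(303,435),(160,240))):
    c=T.at(tc(*f),0);p=tri(T,tc(*tt),S,sc(*ts));print(n,c,p,"yaw(x axis)",np.degrees(np.arctan2(*(c-p)[1::-1])))
print("foot side stag/hound",S.at(sc(425,440),0),S.at(sc(222,388),0))
print("jig",T.at(tc(243,216),.075),T.at(tc(271,227),0))
print("stop",T.at(tc(510,370),.029),S.at(sc(222,437),.029))
hsv=cv2.cvtColor(T.im,cv2.COLOR_BGR2HSV)
m=((hsv[...,0]>100)&(hsv[...,0]<135)&(hsv[...,1]>25)).astype(np.uint8);m[:240]=0;m[300:]=0;m[:,:300]=0;m[:,500:]=0
m=cv2.morphologyEx(m,cv2.MORPH_OPEN,np.ones((3,3)))
n,l,st,ce=cv2.connectedComponentsWithStats(m)
for i in range(1,n):
    if st[i,4]>100: print(ce[i],st[i],T.at(ce[i],.052))
print("bird,basket",T.at((297,283),.05),T.at((490,258),.05))
E
```

```text
stag [0.5706 0.3164 0.    ] [0.5325 0.3337 0.119 ] yaw(x axis) -24.554139347388254
hound [0.4295 0.3855 0.    ] [0.3943 0.3829 0.1173] yaw(x axis) 4.269437806092851
foot side stag/hound [0.5721 0.316  0.    ] [0.4309 0.3929 0.    ]
jig [0.5425 0.4374 0.075 ] [0.5421 0.4359 0.    ]
stop [0.4401 0.258  0.029 ] [0.4406 0.2681 0.029 ]
bird,basket [0.4247 0.1163 0.05  ] [ 0.4914 -0.391   0.05  ]
```

```bash
python3 - <<'E'
from h import *
np.set_printoptions(precision=4,suppress=True)
T=Cam("top");S=Cam("side")
hsv=cv2.cvtColor(T.im,cv2.COLOR_BGR2HSV)
for p in((334,277),(373,272),(412,267),(452,264),(392,270)): print(hsv[p[1],p[0]])
def seg(C,y0,y1,x0,x1,z):
    im=C.im.astype(int);m=((im[...,0]-im[...,2])>3).astype(np.uint8)
    k=np.zeros_like(m);k[y0:y1,x0:x1]=1;m=cv2.morphologyEx(m*k,cv2.MORPH_OPEN,np.ones((3,3)))
    m=cv2.morphologyEx(m,cv2.MORPH_CLOSE,np.ones((5,5)))
    cs,_=cv2.findContours(m,cv2.RETR_EXTERNAL,cv2.CHAIN_APPROX_NONE)
    for c in cs:
        if cv2.contourArea(c)>150:
            q=np.array([C.at(p,z)[:2] for p in c[:,0].astype(float)])*1000
            (x,y),(a,b),_=cv2.fitEllipse(q.astype(np.float32));print(x,y,a,b)
seg(T,240,300,305,475,.052);print();seg(S,228,322,268,312,.052)
def cups(C,im,k,ox,oy):
    def dr(P,col,closed=True):
        q=((C.proj(P)-[ox,oy]+.5)*k-.5).round().astype(int);cv2.polylines(im,[q],closed,col,1)
    a=np.linspace(0,6.283,48)
    ci=lambda x,y,z,r:np.c_[x+r*np.cos(a),y+r*np.sin(a),0*a+z]
    for x,y,yaw in((.571,.316,-24.5),(.430,.388,4.3)):
        dr(ci(x,y,0,.0365),(0,0,255));w=np.radians(yaw);R=np.array([[np.cos(w),-np.sin(w)],[np.sin(w),np.cos(w)]])
        o=np.array([x,y])-R@[.003,0]
        for z,h in((.085,.019),(.125,.012)):
            q=np.array([[-.025,-h],[.026,-h],[.026,h],[-.025,h]])@R.T+o;dr(np.c_[q,[z]*4],(0,255,0))
    dr(ci(.542,.4365,0,.0215),(255,0,0));dr(ci(.542,.4365,.075,.0215),(255,0,0))
    dr(ci(.440,.260,.029,.0165),(255,0,0));dr(ci(.440,.260,0,.010),(255,0,0))
    return im
up=lambda a,k:np.uint8(255*(cv2.resize(a,None,fx=k,fy=k,interpolation=cv2.INTER_CUBIC)/255.)**0.6)
a=cups(T,up(T.im[185:310,160:260],4),4,160,185);b=cups(S,up(S.im[140:230,270:360],5),5,270,140)
o=np.zeros((500,850,3),np.uint8);o[:,:400]=a;o[:450,400:]=b
cv2.imwrite("pics/ov.png",cv2.resize(o,(800,470)))
E
```

```text
[114  19 137]
[120  17 139]
[113  18 127]
[117  18 129]
[ 17 116 219]
438.38360595703125 22.6373348236084 79.4271011352539 81.93031311035156
448.6980895996094 -78.03607177734375 79.59281158447266 81.79845428466797
467.28607177734375 -185.89883422851562 79.63662719726562 80.69861602783203
473.17626953125 -289.610595703125 79.84136962890625 80.39447784423828
```

View pics/ov.png

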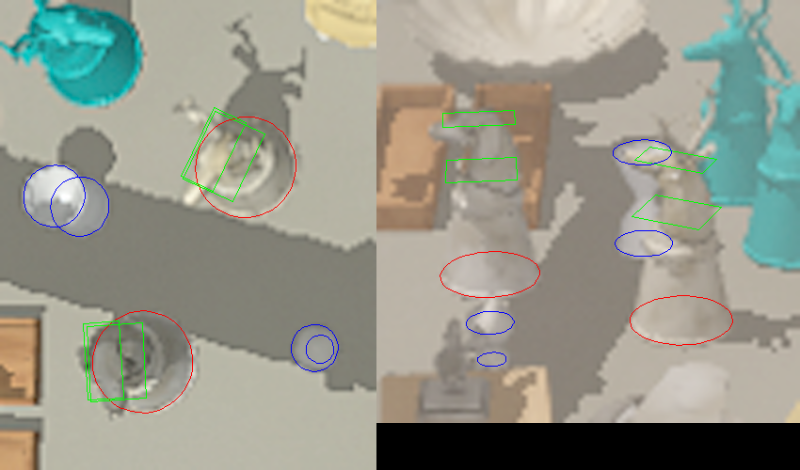

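The overlay agrees with the pieces. Hound cup is at top px (197,280), stag cup (silver) at (224,228), jigger at (177,237) and stopper at (244,277). The two turquoise stags are excluded by colour. The bird is at the +y end, so pad_1 gets the stag, pad_2 the hound, pad_3 the jigger and pad_4 the stopper.

```bash
cat >> h.py <<'E'
def go(x,y,z,yaw,cur=None):
    if cur is None:
        o=sensors.get_obs();cur=(*o["tool_pos"],o["tool_rot"][2])
    a=np.radians(cur[3]);d=(np.array([x,y,z])-cur[:3])*1000
    dy=(yaw-cur[3]+90)%180-90
    print("x %.1f y %.1f z %.1f rz %.3f (yaw->%.1f)"%(d[0]*np.cos(a)+d[1]*np.sin(a),d[0]*np.sin(a)-d[1]*np.cos(a),-d[2],-np.radians(dy),cur[3]+dy))
E
python3 - <<'E'
from h import *
go(.430,.387,.23,188)
T=Cam("top")
tc=lambda x,y:(x/3.8+110-.37,y/3.8+180-.37)
for p,z in(((285,75),0),((135,130),0),((230,5),.17),((195,70),.17),((300,40),.13)):print(p,T.at(tc(*p),z))
E
```

```text
x -235.4 y -121.4 z 0.2 rz -0.558 (yaw->188.0)
(285, 75) [0.65225368 0.42883202 0.        ]
(135, 130) [0.6121518  0.53811531 0.        ]
(230, 5) [0.6704639  0.42602601 0.17      ]
(195, 70) [0.6278396  0.44763778 0.17      ]
(300, 40) [0.65453245 0.38848029 0.13      ]
```

Call:
drive_tool:
  moves:
    - {"x":-59,"y":-30,"z":0,"rz":-0.14,"fingers":-1}
    - {"x":-118,"y":-61,"z":0,"rz":-0.28,"fingers":-1}
    - {"x":-177,"y":-91,"z":0,"rz":-0.42,"fingers":-1}
    - {"x":-220,"y":-114,"z":0,"rz":-0.52,"fingers":-1}
    - {"x":-235,"y":-121,"z":0,"rz":-0.558,"fingers":-1}
    - {"x":-235,"y":-121,"z":0,"rz":-0.558,"fingers":-1}
    - {"x":-235,"y":-121,"z":0,"rz":-0.558,"fingers":-1}
    - {"x":-235,"y":-121,"z":0,"rz":-0.558,"fingers":-1}

```text
invalid input at $.moves[0]: expected keys x, y, z, rx, ry, rz, fingers
```

```bash
python3 - <<'E'
from h import *
go(.430,.387,.096,188)
T=Cam("top");S=Cam("side")
k=np.hstack([cv2.resize(T.im[190:330,140:280],(600,600)),cv2.resize(S.im[60:240,225:285],(200,600))])
cv2.imwrite("pics/h1.png",k)
E
```

```text
x -235.4 y -121.5 z 134.3 rz -0.558 (yaw->188.0)
```

View pics/h1.png

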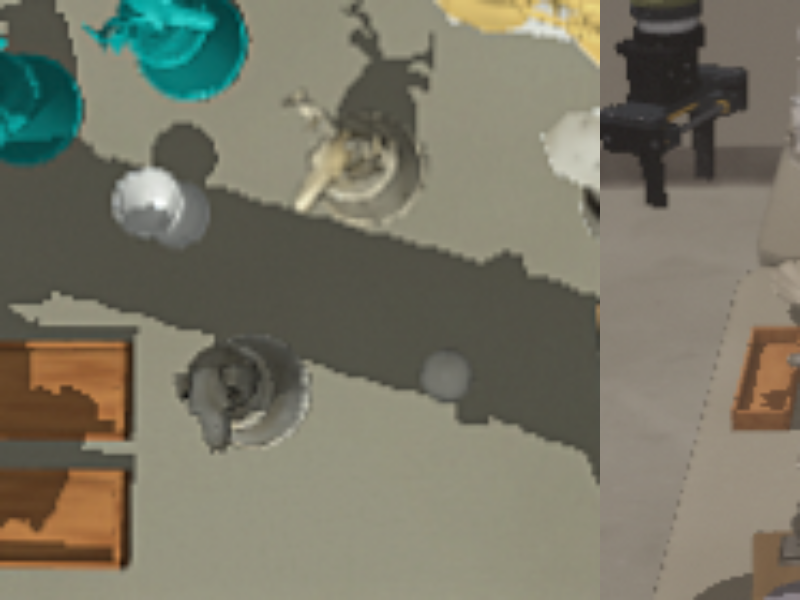

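The picture shows the arm did not move (the call was refused because every key is needed). The hound's snout at crop (215,445) points nearly along -x, so its yaw is about 5°.

Call:
drive_tool:
  moves:
    - {"x":-59,"y":-30,"z":0,"rx":0,"ry":0,"rz":-0.14,"fingers":-1}
    - {"x":-118,"y":-61,"z":0,"rx":0,"ry":0,"rz":-0.28,"fingers":-1}
    - {"x":-177,"y":-91,"z":0,"rx":0,"ry":0,"rz":-0.42,"fingers":-1}
    - {"x":-220,"y":-114,"z":0,"rx":0,"ry":0,"rz":-0.5,"fingers":-1}
    - {"x":-235,"y":-121,"z":0,"rx":0,"ry":0,"rz":-0.52,"fingers":-1}
    - {"x":-235,"y":-121,"z":0,"rx":0,"ry":0,"rz":-0.52,"fingers":-1}
    - {"x":-235,"y":-121,"z":0,"rx":0,"ry":0,"rz":-0.52,"fingers":-1}
    - {"x":-235,"y":-121,"z":0,"rx":0,"ry":0,"rz":-0.52,"fingers":-1}

```text
time_s: 1.45
tool_pos: [0.4285, 0.3893, 0.2305]
tool_rot: [180.0, -0.0, -174.0]
force: [-0.1, 0.3, 0.0]
grip_width: 0.0869
grasp_force: 0.0
```

```bash
python3 - <<'E'
from h import *
go(.430,.387,.096,186)
T=Cam("top");S=Cam("side")
k=np.hstack([cv2.resize(T.im[210:350,140:260],(500,583)),cv2.resize(S.im[100:240,245:317],(300,583))])
cv2.imwrite("pics/h2.png",np.uint8(255*(k/255.)**0.6))
E
```

```text
x -1.3 y -2.5 z 134.5 rz -0.001 (yaw->-174.0)
```

View pics/h2.png

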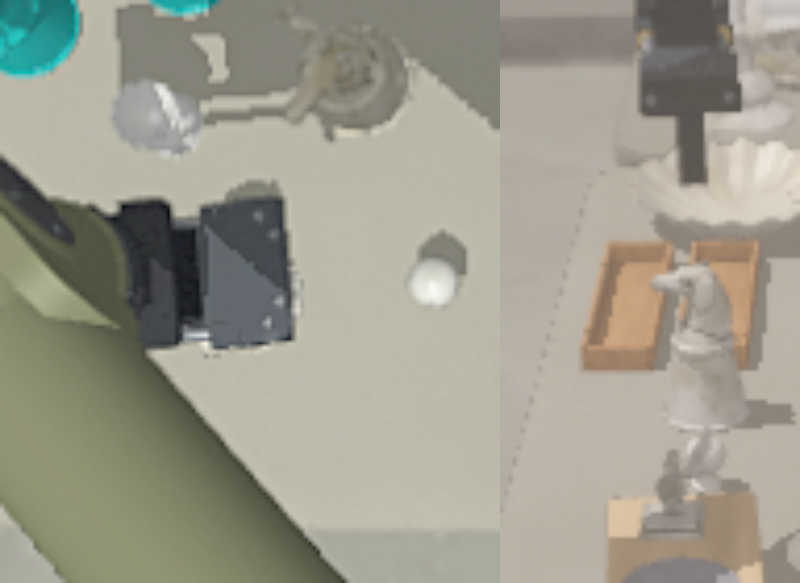

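The side crop shows the finger (690,150) above the hound head (700,300), well aligned in x. Now descending.

Call:
drive_tool:
  moves:
    - {"x":-1,"y":-2,"z":30,"rx":0,"ry":0,"rz":0,"fingers":-1}
    - {"x":-1,"y":-2,"z":60,"rx":0,"ry":0,"rz":0,"fingers":-1}
    - {"x":-1,"y":-2,"z":85,"rx":0,"ry":0,"rz":0,"fingers":-1}
    - {"x":-1,"y":-2,"z":105,"rx":0,"ry":0,"rz":0,"fingers":-1}
    - {"x":-1,"y":-2,"z":120,"rx":0,"ry":0,"rz":0,"fingers":-1}
    - {"x":-1,"y":-2,"z":130,"rx":0,"ry":0,"rz":0,"fingers":-1}
    - {"x":-1,"y":-2,"z":134,"rx":0,"ry":0,"rz":0,"fingers":-1}
    - {"x":-1,"y":-2,"z":134,"rx":0,"ry":0,"rz":0,"fingers":-1}
    - {"x":-1,"y":-2,"z":134,"rx":0,"ry":0,"rz":0,"fingers":-1}

```text
time_s: 2.68
tool_pos: [0.4314, 0.3862, 0.0973]
tool_rot: [179.9, 0.1, -174.2]
force: [-0.3, -0.6, -0.4]
grip_width: 0.0869
grasp_force: 0.0
```

Call:
drive_tool:
  moves:
    - {"x":0,"y":0,"z":0,"rx":0,"ry":0,"rz":0,"fingers":1}
    - {"x":0,"y":0,"z":0,"rx":0,"ry":0,"rz":0,"fingers":1}
    - {"x":0,"y":0,"z":0,"rx":0,"ry":0,"rz":0,"fingers":1}
    - {"x":0,"y":0,"z":0,"rx":0,"ry":0,"rz":0,"fingers":1}
    - {"x":0,"y":0,"z":0,"rx":0,"ry":0,"rz":0,"fingers":1}
    - {"x":0,"y":0,"z":0,"rx":0,"ry":0,"rz":0,"fingers":1}
    - {"x":0,"y":0,"z":0,"rx":0,"ry":0,"rz":0,"fingers":1}
    - {"x":0,"y":0,"z":0,"rx":0,"ry":0,"rz":0,"fingers":1}
  force: 20

```text
time_s: 3.68
tool_pos: [0.4311, 0.3859, 0.0965]
tool_rot: [180.0, 0.0, -174.2]
force: [0.6, -0.2, -0.9]
grip_width: 0.0354
grasp_force: 19.7
```

Call:
drive_tool:
  moves:
    - {"x":0,"y":0,"z":-8,"rx":0,"ry":0,"rz":0,"fingers":1}
    - {"x":0,"y":0,"z":-20,"rx":0,"ry":0,"rz":0,"fingers":1}
    - {"x":0,"y":0,"z":-40,"rx":0,"ry":0,"rz":0,"fingers":1}
    - {"x":0,"y":0,"z":-70,"rx":0,"ry":0,"rz":0,"fingers":1}
    - {"x":0,"y":0,"z":-100,"rx":0,"ry":0,"rz":0,"fingers":1}
    - {"x":0,"y":0,"z":-125,"rx":0,"ry":0,"rz":0,"fingers":1}
    - {"x":0,"y":0,"z":-145,"rx":0,"ry":0,"rz":0,"fingers":1}
    - {"x":0,"y":0,"z":-155,"rx":0,"ry":0,"rz":0,"fingers":1}
    - {"x":0,"y":0,"z":-155,"rx":0,"ry":0,"rz":0,"fingers":1}
    - {"x":0,"y":0,"z":-155,"rx":0,"ry":0,"rz":0,"fingers":1}
  force: 25

```text
time_s: 4.92
tool_pos: [0.4307, 0.3854, 0.2506]
tool_rot: [-179.9, -0.1, -174.2]
force: [0.5, -0.1, -2.8]
grip_width: 0.0353
grasp_force: 24.5
```

```bash
python3 - <<'E'
from h import *
go(.449,-.078,.25,186)
T=Cam("top");S=Cam("side")
k=np.hstack([cv2.resize(T.im[210:350,140:260],(500,583)),cv2.resize(S.im[70:210,245:317],(300,583))])
cv2.imwrite("pics/h3.png",np.uint8(255*(k/255.)**0.6))
E
```

```text
x 28.6 y -462.9 z 0.6 rz -0.004 (yaw->-174.0)
```

View pics/h3.png

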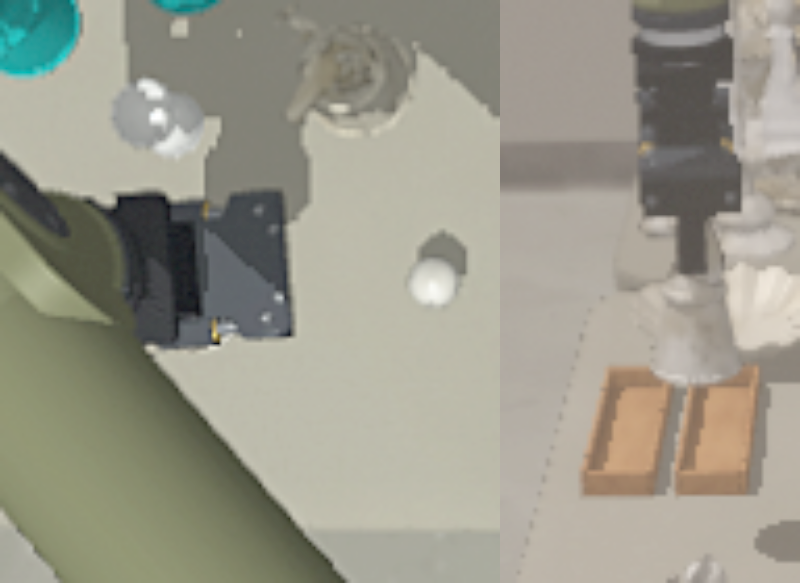

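Call:
drive_tool:
  moves:
    - {"x":1,"y":-15,"z":0,"rx":0,"ry":0,"rz":0,"fingers":1}
    - {"x":3,"y":-45,"z":0,"rx":0,"ry":0,"rz":0,"fingers":1}
    - {"x":5,"y":-85,"z":0,"rx":0,"ry":0,"rz":0,"fingers":1}
    - {"x":8,"y":-130,"z":0,"rx":0,"ry":0,"rz":0,"fingers":1}
    - {"x":11,"y":-175,"z":0,"rx":0,"ry":0,"rz":0,"fingers":1}
    - {"x":14,"y":-220,"z":0,"rx":0,"ry":0,"rz":0,"fingers":1}
    - {"x":17,"y":-265,"z":0,"rx":0,"ry":0,"rz":0,"fingers":1}
    - {"x":20,"y":-310,"z":0,"rx":0,"ry":0,"rz":0,"fingers":1}
    - {"x":23,"y":-355,"z":0,"rx":0,"ry":0,"rz":0,"fingers":1}
    - {"x":26,"y":-395,"z":0,"rx":0,"ry":0,"rz":0,"fingers":1}
    - {"x":27,"y":-425,"z":0,"rx":0,"ry":0,"rz":0,"fingers":1}
    - {"x":28,"y":-448,"z":0,"rx":0,"ry":0,"rz":0,"fingers":1}
    - {"x":29,"y":-460,"z":0,"rx":0,"ry":0,"rz":0,"fingers":1}
    - {"x":29,"y":-463,"z":0,"rx":0,"ry":0,"rz":0,"fingers":1}
    - {"x":29,"y":-463,"z":0,"rx":0,"ry":0,"rz":0,"fingers":1}
    - {"x":29,"y":-463,"z":0,"rx":0,"ry":0,"rz":0,"fingers":1}

```text
time_s: 7.02
tool_pos: [0.449, -0.0767, 0.2515]
tool_rot: [180.0, -0.0, -174.1]
force: [-0.1, 0.4, -2.2]
grip_width: 0.0354
grasp_force: 24.5
```

```bash
python3 - <<'E'
from h import *
go(.449,-.078,.151,-174)
T=Cam("top");S=Cam("side")
k=np.hstack([cv2.resize(T.im[200:340,280:440],(500,437)),cv2.resize(S.im[120:320,240:340],(300,600))[:437*2]]) if 0 else None
a=cv2.resize(T.im[220:320,280:400],(480,400));b=cv2.resize(S.im[150:310,252:332],(300,600))
o=np.zeros((600,780,3),np.uint8);o[:400,:480]=a;o[:,480:]=b
cv2.imwrite("pics/h4.png",np.uint8(255*(o/255.)**0.7))
P=lambda p:(S.proj([p])[0]-[252,150])*3.75+[480,0]
print(P([.449,-.078,.052]),P([.449,-.078,.154]))
E
```

```text
x 0.1 y -1.3 z 100.5 rz -0.002 (yaw->-174.0)
[615.80702451 411.34958747] [608.7418161  291.25233517]
```

View pics/h4.png

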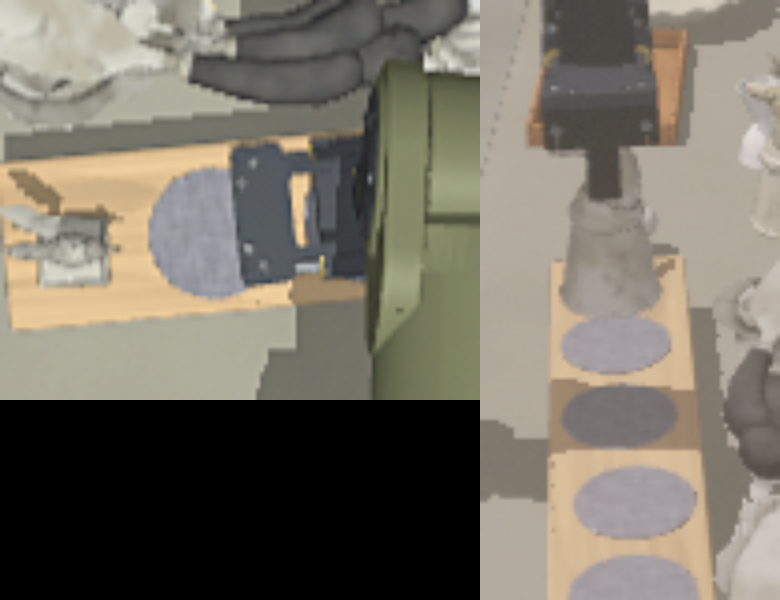

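The crop shows the hound held upright. Its foot is at (610,290), which matches the projected target (609,291), and pad 2 is below it at (620,416). Lowering now.

Call:
drive_tool:
  moves:
    - {"x":-1,"y":-2,"z":25,"rx":0,"ry":0,"rz":0,"fingers":1}
    - {"x":-1,"y":-2,"z":50,"rx":0,"ry":0,"rz":0,"fingers":1}
    - {"x":-1,"y":-2,"z":72,"rx":0,"ry":0,"rz":0,"fingers":1}
    - {"x":-1,"y":-2,"z":86,"rx":0,"ry":0,"rz":0,"fingers":1}
    - {"x":-1,"y":-2,"z":94,"rx":0,"ry":0,"rz":0,"fingers":1}
    - {"x":-1,"y":-2,"z":98,"rx":0,"ry":0,"rz":0,"fingers":1}
    - {"x":-1,"y":-2,"z":101,"rx":0,"ry":0,"rz":0,"fingers":1}
    - {"x":-1,"y":-2,"z":103,"rx":0,"ry":0,"rz":0,"fingers":1}
    - {"x":-1,"y":-2,"z":103,"rx":0,"ry":0,"rz":0,"fingers":1}
    - {"x":-1,"y":-2,"z":103,"rx":0,"ry":0,"rz":0,"fingers":1}

```text
time_s: 8.38
tool_pos: [0.4504, -0.0796, 0.1488]
tool_rot: [180.0, 0.0, -174.2]
force: [-0.3, 0.5, -1.9]
grip_width: 0.0347
grasp_force: 24.5
```

Call:
drive_tool:
  moves:
    - {"x":0,"y":0,"z":1,"rx":0,"ry":0,"rz":0,"fingers":1}
    - {"x":0,"y":0,"z":1.5,"rx":0,"ry":0,"rz":0,"fingers":1}
    - {"x":0,"y":0,"z":1.5,"rx":0,"ry":0,"rz":0,"fingers":1}

```text
time_s: 8.75
tool_pos: [0.4508, -0.0798, 0.1484]
tool_rot: [180.0, 0.1, -174.2]
force: [-2.1, 0.1, 6.2]
grip_width: 0.0351
grasp_force: 25.2
```

Contact. Releasing and rising.

Call:
drive_tool:
  moves:
    - {"x":0,"y":0,"z":0,"rx":0,"ry":0,"rz":0,"fingers":0.1}
    - {"x":0,"y":0,"z":0,"rx":0,"ry":0,"rz":0,"fingers":-0.2}
    - {"x":0,"y":0,"z":0,"rx":0,"ry":0,"rz":0,"fingers":-0.6}
    - {"x":0,"y":0,"z":0,"rx":0,"ry":0,"rz":0,"fingers":-1}
    - {"x":0,"y":0,"z":0,"rx":0,"ry":0,"rz":0,"fingers":-1}
    - {"x":0,"y":0,"z":0,"rx":0,"ry":0,"rz":0,"fingers":-1}
    - {"x":0,"y":0,"z":-20,"rx":0,"ry":0,"rz":0,"fingers":-1}
    - {"x":0,"y":0,"z":-50,"rx":0,"ry":0,"rz":0,"fingers":-1}
    - {"x":0,"y":0,"z":-80,"rx":0,"ry":0,"rz":0,"fingers":-1}
    - {"x":0,"y":0,"z":-105,"rx":0,"ry":0,"rz":0,"fingers":-1}
    - {"x":0,"y":0,"z":-115,"rx":0,"ry":0,"rz":0,"fingers":-1}
    - {"x":0,"y":0,"z":-115,"rx":0,"ry":0,"rz":0,"fingers":-1}
    - {"x":0,"y":0,"z":-115,"rx":0,"ry":0,"rz":0,"fingers":-1}

```text
time_s: 10.38
tool_pos: [0.4496, -0.0796, 0.2609]
tool_rot: [180.0, -0.1, -174.2]
force: [0.2, 0.1, -0.2]
grip_width: 0.0872
grasp_force: 0.0
```

```bash
python3 - <<'E'
from h import *
go(.571,.316,.26,-24.5+180)
E
```

```text
x -160.8 y 381.3 z 0.9 rz 0.529 (yaw->-204.5)
```

Call:
drive_tool:
  moves:
    - {"x":-8,"y":19,"z":0,"rx":0,"ry":0,"rz":0.03,"fingers":-1}
    - {"x":-25,"y":59,"z":0,"rx":0,"ry":0,"rz":0.08,"fingers":-1}
    - {"x":-45,"y":107,"z":0,"rx":0,"ry":0,"rz":0.15,"fingers":-1}
    - {"x":-65,"y":155,"z":0,"rx":0,"ry":0,"rz":0.22,"fingers":-1}
    - {"x":-85,"y":203,"z":0,"rx":0,"ry":0,"rz":0.28,"fingers":-1}
    - {"x":-105,"y":251,"z":0,"rx":0,"ry":0,"rz":0.35,"fingers":-1}
    - {"x":-125,"y":299,"z":0,"rx":0,"ry":0,"rz":0.42,"fingers":-1}
    - {"x":-144,"y":342,"z":0,"rx":0,"ry":0,"rz":0.48,"fingers":-1}
    - {"x":-156,"y":370,"z":0,"rx":0,"ry":0,"rz":0.52,"fingers":-1}
    - {"x":-161,"y":381,"z":0,"rx":0,"ry":0,"rz":0.529,"fingers":-1}
    - {"x":-161,"y":381,"z":0,"rx":0,"ry":0,"rz":0.529,"fingers":-1}
    - {"x":-161,"y":381,"z":0,"rx":0,"ry":0,"rz":0.529,"fingers":-1}
    - {"x":-161,"y":381,"z":0,"rx":0,"ry":0,"rz":0.529,"fingers":-1}

```text
time_s: 12.0
tool_pos: [0.5721, 0.3141, 0.2626]
tool_rot: [180.0, 0.0, 155.4]
force: [0.6, -0.2, -0.1]
grip_width: 0.0871
grasp_force: 0.0
```

```bash
python3 - <<'E'
from h import *
go(.571,.316,.096,-24.5+180)
T=Cam("top");S=Cam("side")
a=cv2.resize(T.im[180:300,160:260],(500,600));b=cv2.resize(S.im[90:230,270:340],(300,600))
cv2.imwrite("pics/s1.png",np.uint8(255*(np.hstack([a,b])/255.)**0.6))
# hound on pad2 check in side view
E
```

```text
x 1.8 y 1.3 z 166.6 rz -0.002 (yaw->155.5)
```

View pics/s1.png

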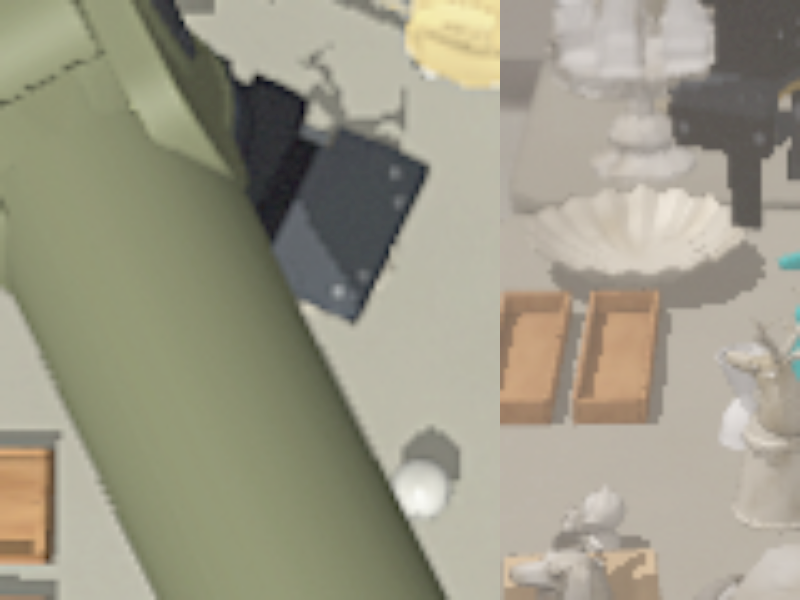

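The crop shows the gripper above the silver stag with the yaw matching, and the antler shadow to the right of the cup. Descending in two stages.

Call:
drive_tool:
  moves:
    - {"x":2,"y":1,"z":30,"rx":0,"ry":0,"rz":0,"fingers":-1}
    - {"x":2,"y":1,"z":60,"rx":0,"ry":0,"rz":0,"fingers":-1}
    - {"x":2,"y":1,"z":80,"rx":0,"ry":0,"rz":0,"fingers":-1}
    - {"x":2,"y":1,"z":100,"rx":0,"ry":0,"rz":0,"fingers":-1}
    - {"x":2,"y":1,"z":115,"rx":0,"ry":0,"rz":0,"fingers":-1}
    - {"x":2,"y":1,"z":127,"rx":0,"ry":0,"rz":0,"fingers":-1}
    - {"x":2,"y":1,"z":135,"rx":0,"ry":0,"rz":0,"fingers":-1}
    - {"x":2,"y":1,"z":141,"rx":0,"ry":0,"rz":0,"fingers":-1}
    - {"x":2,"y":1,"z":146,"rx":0,"ry":0,"rz":0,"fingers":-1}
    - {"x":2,"y":1,"z":148,"rx":0,"ry":0,"rz":0,"fingers":-1}
    - {"x":2,"y":1,"z":148,"rx":0,"ry":0,"rz":0,"fingers":-1}

```text
time_s: 13.48
tool_pos: [0.5705, 0.3175, 0.1142]
tool_rot: [180.0, 0.0, 155.5]
force: [-0.4, 1.2, -1.5]
grip_width: 0.0868
grasp_force: 0.0
```

Call:
drive_tool:
  moves:
    - {"x":0,"y":0,"z":3,"rx":0,"ry":0,"rz":0,"fingers":-1}
    - {"x":0,"y":0,"z":6,"rx":0,"ry":0,"rz":0,"fingers":-1}
    - {"x":0,"y":0,"z":6,"rx":0,"ry":0,"rz":0,"fingers":-1}

```text
time_s: 13.85
tool_pos: [0.5702, 0.3174, 0.1077]
tool_rot: [-180.0, -0.0, 155.5]
force: [-0.3, 0.1, -0.4]
grip_width: 0.087
grasp_force: 0.0
```

Call:
drive_tool:
  moves:
    - {"x":0,"y":0,"z":3,"rx":0,"ry":0,"rz":0,"fingers":-1}
    - {"x":0,"y":0,"z":6,"rx":0,"ry":0,"rz":0,"fingers":-1}
    - {"x":0,"y":0,"z":9,"rx":0,"ry":0,"rz":0,"fingers":-1}
    - {"x":0,"y":0,"z":11,"rx":0,"ry":0,"rz":0,"fingers":-1}
    - {"x":0,"y":0,"z":11,"rx":0,"ry":0,"rz":0,"fingers":-1}
    - {"x":0,"y":0,"z":11,"rx":0,"ry":0,"rz":0,"fingers":1}
    - {"x":0,"y":0,"z":11,"rx":0,"ry":0,"rz":0,"fingers":1}
    - {"x":0,"y":0,"z":11,"rx":0,"ry":0,"rz":0,"fingers":1}
    - {"x":0,"y":0,"z":11,"rx":0,"ry":0,"rz":0,"fingers":1}
    - {"x":0,"y":0,"z":11,"rx":0,"ry":0,"rz":0,"fingers":1}
    - {"x":0,"y":0,"z":11,"rx":0,"ry":0,"rz":0,"fingers":1}
    - {"x":0,"y":0,"z":11,"rx":0,"ry":0,"rz":0,"fingers":1}
    - {"x":0,"y":0,"z":11,"rx":0,"ry":0,"rz":0,"fingers":1}
  force: 25

```text
time_s: 15.48
tool_pos: [0.5704, 0.3173, 0.097]
tool_rot: [-180.0, 0.0, 155.5]
force: [0.1, -0.6, 0.1]
grip_width: 0.0361
grasp_force: 24.8
```

Gripped with no body contact. Lifting.

Call:
drive_tool:
  moves:
    - {"x":0,"y":0,"z":-8,"rx":0,"ry":0,"rz":0,"fingers":1}
    - {"x":0,"y":0,"z":-20,"rx":0,"ry":0,"rz":0,"fingers":1}
    - {"x":0,"y":0,"z":-40,"rx":0,"ry":0,"rz":0,"fingers":1}
    - {"x":0,"y":0,"z":-70,"rx":0,"ry":0,"rz":0,"fingers":1}
    - {"x":0,"y":0,"z":-100,"rx":0,"ry":0,"rz":0,"fingers":1}
    - {"x":0,"y":0,"z":-125,"rx":0,"ry":0,"rz":0,"fingers":1}
    - {"x":0,"y":0,"z":-145,"rx":0,"ry":0,"rz":0,"fingers":1}
    - {"x":0,"y":0,"z":-155,"rx":0,"ry":0,"rz":0,"fingers":1}
    - {"x":0,"y":0,"z":-155,"rx":0,"ry":0,"rz":0,"fingers":1}
    - {"x":0,"y":0,"z":-155,"rx":0,"ry":0,"rz":0,"fingers":1}

```text
time_s: 16.73
tool_pos: [0.5699, 0.3172, 0.2508]
tool_rot: [-179.9, -0.1, 155.5]
force: [0.5, -0.5, -3.4]
grip_width: 0.0357
grasp_force: 24.6
```

```bash
python3 - <<'E'
from h import *
go(.439,.022,.25,155.5)
E
```

```text
x -3.3 y -322.9 z 0.8 rz -0.000 (yaw->155.5)
```

Call:
drive_tool:
  moves:
    - {"x":0,"y":-15,"z":0,"rx":0,"ry":0,"rz":0,"fingers":1}
    - {"x":0,"y":-45,"z":0,"rx":0,"ry":0,"rz":0,"fingers":1}
    - {"x":-1,"y":-85,"z":0,"rx":0,"ry":0,"rz":0,"fingers":1}
    - {"x":-1,"y":-130,"z":0,"rx":0,"ry":0,"rz":0,"fingers":1}
    - {"x":-2,"y":-175,"z":0,"rx":0,"ry":0,"rz":0,"fingers":1}
    - {"x":-2,"y":-215,"z":0,"rx":0,"ry":0,"rz":0,"fingers":1}
    - {"x":-3,"y":-255,"z":0,"rx":0,"ry":0,"rz":0,"fingers":1}
    - {"x":-3,"y":-285,"z":0,"rx":0,"ry":0,"rz":0,"fingers":1}
    - {"x":-3,"y":-308,"z":0,"rx":0,"ry":0,"rz":0,"fingers":1}
    - {"x":-3,"y":-320,"z":0,"rx":0,"ry":0,"rz":0,"fingers":1}
    - {"x":-3,"y":-323,"z":0,"rx":0,"ry":0,"rz":0,"fingers":1}
    - {"x":-3,"y":-323,"z":0,"rx":0,"ry":0,"rz":0,"fingers":1}
    - {"x":-3,"y":-323,"z":0,"rx":0,"ry":0,"rz":0,"fingers":1}

```text
time_s: 18.35
tool_pos: [0.4394, 0.0232, 0.2519]
tool_rot: [-180.0, -0.0, 155.6]
force: [-1.0, -0.5, -3.0]
grip_width: 0.0357
grasp_force: 24.6
```

```bash
python3 - <<'E'
from h import *
go(.439,.022,.149,155.5)
T=Cam("top");S=Cam("side")
a=cv2.resize(T.im[220:320,280:400],(480,400));b=cv2.resize(S.im[150:310,252:332],(300,600))
o=np.zeros((600,780,3),np.uint8);o[:400,:480]=a;o[:,480:]=b
cv2.imwrite("pics/s4.png",np.uint8(255*(o/255.)**0.7))
P=lambda p:(S.proj([p])[0]-[252,150])*3.75+[480,0]
for p in([.439,.022,.154],[.450,-.079,.052],[.439,.022,.052]):print(P(p))
E
```

```text
x -0.1 y -1.3 z 102.9 rz 0.001 (yaw->155.5)
[605.87270739 223.59747547]
[617.0658863  412.10092317]
[612.63291838 339.79234191]
```

View pics/s4.png

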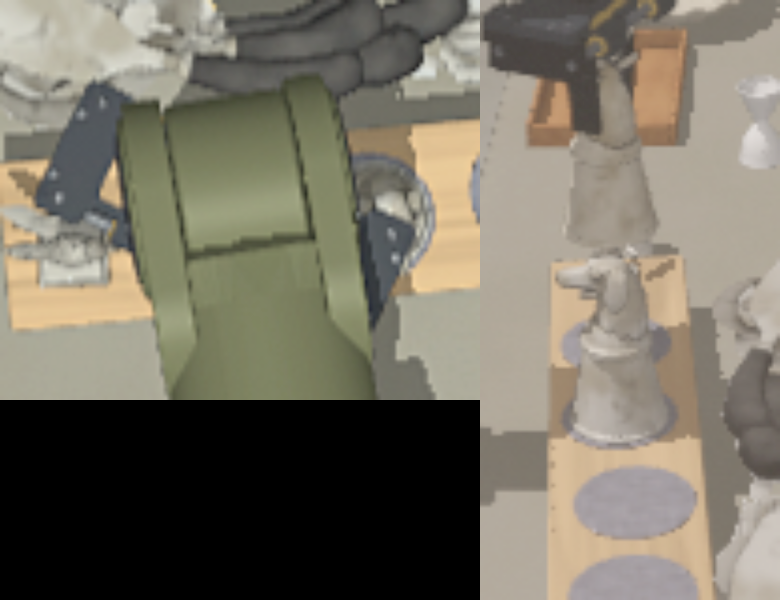

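The hound stands centred on pad 2 (side crop foot (620,415)). The stag is held upright above pad 1, with its foot at about (610,223). Lowering.

Call:
drive_tool:
  moves:
    - {"x":0,"y":-1,"z":25,"rx":0,"ry":0,"rz":0,"fingers":1}
    - {"x":0,"y":-1,"z":50,"rx":0,"ry":0,"rz":0,"fingers":1}
    - {"x":0,"y":-1,"z":72,"rx":0,"ry":0,"rz":0,"fingers":1}
    - {"x":0,"y":-1,"z":86,"rx":0,"ry":0,"rz":0,"fingers":1}
    - {"x":0,"y":-1,"z":94,"rx":0,"ry":0,"rz":0,"fingers":1}
    - {"x":0,"y":-1,"z":98,"rx":0,"ry":0,"rz":0,"fingers":1}
    - {"x":0,"y":-1,"z":101,"rx":0,"ry":0,"rz":0,"fingers":1}
    - {"x":0,"y":-1,"z":103,"rx":0,"ry":0,"rz":0,"fingers":1}
    - {"x":0,"y":-1,"z":104,"rx":0,"ry":0,"rz":0,"fingers":1}
    - {"x":0,"y":-1,"z":104,"rx":0,"ry":0,"rz":0,"fingers":1}
    - {"x":0,"y":-1,"z":104,"rx":0,"ry":0,"rz":0,"fingers":1}

```text
time_s: 19.82
tool_pos: [0.4393, 0.0214, 0.1488]
tool_rot: [180.0, 0.1, 155.5]
force: [-0.9, -1.1, 4.7]
grip_width: 0.0351
grasp_force: 25.1
```

Call:
drive_tool:
  moves:
    - {"x":0,"y":0,"z":0,"rx":0,"ry":0,"rz":0,"fingers":0.1}
    - {"x":0,"y":0,"z":0,"rx":0,"ry":0,"rz":0,"fingers":-0.2}
    - {"x":0,"y":0,"z":0,"rx":0,"ry":0,"rz":0,"fingers":-0.6}
    - {"x":0,"y":0,"z":0,"rx":0,"ry":0,"rz":0,"fingers":-1}
    - {"x":0,"y":0,"z":0,"rx":0,"ry":0,"rz":0,"fingers":-1}
    - {"x":0,"y":0,"z":0,"rx":0,"ry":0,"rz":0,"fingers":-1}
    - {"x":0,"y":0,"z":-20,"rx":0,"ry":0,"rz":0,"fingers":-1}
    - {"x":0,"y":0,"z":-50,"rx":0,"ry":0,"rz":0,"fingers":-1}
    - {"x":0,"y":0,"z":-80,"rx":0,"ry":0,"rz":0,"fingers":-1}
    - {"x":0,"y":0,"z":-110,"rx":0,"ry":0,"rz":0,"fingers":-1}
    - {"x":0,"y":0,"z":-140,"rx":0,"ry":0,"rz":0,"fingers":-1}
    - {"x":0,"y":0,"z":-150,"rx":0,"ry":0,"rz":0,"fingers":-1}
    - {"x":0,"y":0,"z":-150,"rx":0,"ry":0,"rz":0,"fingers":-1}
    - {"x":0,"y":0,"z":-150,"rx":0,"ry":0,"rz":0,"fingers":-1}

```text
time_s: 21.58
tool_pos: [0.4381, 0.0213, 0.2967]
tool_rot: [-179.9, -0.1, 155.5]
force: [-0.1, -0.4, -0.6]
grip_width: 0.0871
grasp_force: 0.0
```

```bash
python3 - <<'E'
from h import *
go(.542,.4365,.20,96.5)
go(.542,.4365,.20,155.5)
E
```

```text
x 77.7 y 420.9 z 96.7 rz 1.030 (yaw->96.5)
x 77.7 y 420.9 z 96.7 rz -0.000 (yaw->155.5)
```

Call:
drive_tool:
  moves:
    - {"x":3,"y":18,"z":0,"rx":0,"ry":0,"rz":-0.05,"fingers":-1}
    - {"x":11,"y":60,"z":0,"rx":0,"ry":0,"rz":-0.15,"fingers":-1}
    - {"x":20,"y":108,"z":0,"rx":0,"ry":0,"rz":-0.25,"fingers":-1}
    - {"x":29,"y":157,"z":0,"rx":0,"ry":0,"rz":-0.38,"fingers":-1}
    - {"x":38,"y":206,"z":20,"rx":0,"ry":0,"rz":-0.5,"fingers":-1}
    - {"x":47,"y":255,"z":40,"rx":0,"ry":0,"rz":-0.6,"fingers":-1}
    - {"x":56,"y":304,"z":60,"rx":0,"ry":0,"rz":-0.7,"fingers":-1}
    - {"x":65,"y":352,"z":80,"rx":0,"ry":0,"rz":-0.78,"fingers":-1}
    - {"x":73,"y":393,"z":92,"rx":0,"ry":0,"rz":-0.84,"fingers":-1}
    - {"x":77,"y":415,"z":97,"rx":0,"ry":0,"rz":-0.864,"fingers":-1}
    - {"x":78,"y":421,"z":97,"rx":0,"ry":0,"rz":-0.864,"fingers":-1}
    - {"x":78,"y":421,"z":97,"rx":0,"ry":0,"rz":-0.864,"fingers":-1}
    - {"x":78,"y":421,"z":97,"rx":0,"ry":0,"rz":-0.864,"fingers":-1}
    - {"x":78,"y":421,"z":97,"rx":0,"ry":0,"rz":-0.864,"fingers":-1}

```text
time_s: 23.32
tool_pos: [0.5428, 0.4359, 0.2019]
tool_rot: [180.0, 0.1, -155.1]
force: [0.0, -1.1, 0.6]
grip_width: 0.0871
grasp_force: 0.0
```

```bash
python3 - <<'E'
from h import *
go(.542,.4365,.047,25)
T=Cam("top");S=Cam("side")
a=cv2.resize(T.im[170:290,120:220],(500,600));b=cv2.resize(S.im[110:250,285:355],(300,600))
cv2.imwrite("pics/j1.png",np.uint8(255*(np.hstack([a,b])/255.)**0.6))
P=lambda p:(S.proj([p])[0]-[285,110])*30/7+[500,0]
for p in([.542,.4365,0],[.542,.4365,.075]):print(P(p))
E
```

```text
x 0.5 y 0.9 z 154.9 rz -0.001 (yaw->-155.0)
[677.26844214 348.35076253]
[675.69801749 265.337643  ]
```

View pics/j1.png

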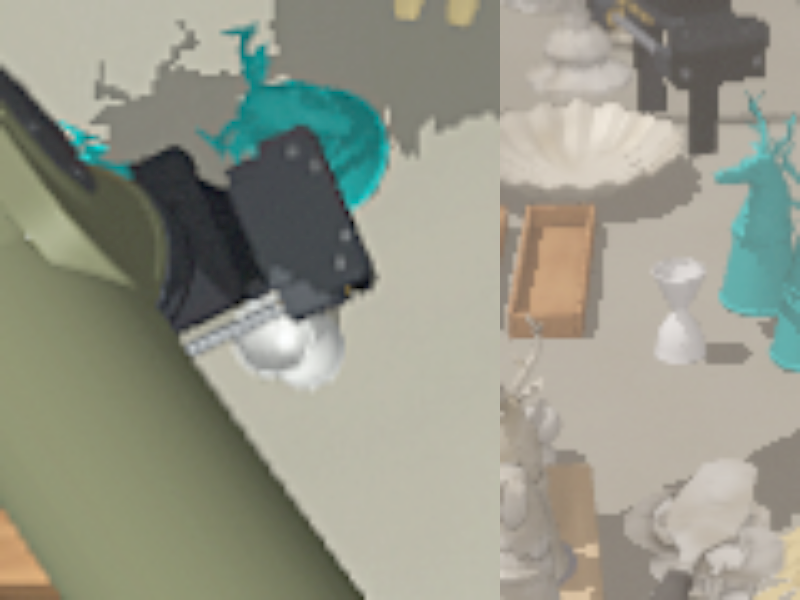

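The side crop shows the jigger axis at (679,310), matching the projected position (677). The turquoise stag at (760,240) clears the gripper. Descending.

Call:
drive_tool:
  moves:
    - {"x":0,"y":1,"z":25,"rx":0,"ry":0,"rz":0,"fingers":-1}
    - {"x":0,"y":1,"z":50,"rx":0,"ry":0,"rz":0,"fingers":-1}
    - {"x":0,"y":1,"z":72,"rx":0,"ry":0,"rz":0,"fingers":-1}
    - {"x":0,"y":1,"z":90,"rx":0,"ry":0,"rz":0,"fingers":-1}
    - {"x":0,"y":1,"z":105,"rx":0,"ry":0,"rz":0,"fingers":-1}
    - {"x":0,"y":1,"z":115,"rx":0,"ry":0,"rz":0,"fingers":-1}
    - {"x":0,"y":1,"z":118,"rx":0,"ry":0,"rz":0,"fingers":-1}
    - {"x":0,"y":1,"z":118,"rx":0,"ry":0,"rz":0,"fingers":-1}

```text
time_s: 24.42
tool_pos: [0.5423, 0.4379, 0.0834]
tool_rot: [180.0, 0.0, -155.0]
force: [-0.2, -0.3, -0.1]
grip_width: 0.0871
grasp_force: 0.0
```

Call:
drive_tool:
  moves:
    - {"x":0,"y":0,"z":8,"rx":0,"ry":0,"rz":0,"fingers":-1}
    - {"x":0,"y":0,"z":16,"rx":0,"ry":0,"rz":0,"fingers":-1}
    - {"x":0,"y":0,"z":24,"rx":0,"ry":0,"rz":0,"fingers":-1}
    - {"x":0,"y":0,"z":32,"rx":0,"ry":0,"rz":0,"fingers":-1}
    - {"x":0,"y":0,"z":37,"rx":0,"ry":0,"rz":0,"fingers":-1}
    - {"x":0,"y":0,"z":37,"rx":0,"ry":0,"rz":0,"fingers":-1}
    - {"x":0,"y":0,"z":37,"rx":0,"ry":0,"rz":0,"fingers":1}
    - {"x":0,"y":0,"z":37,"rx":0,"ry":0,"rz":0,"fingers":1}
    - {"x":0,"y":0,"z":37,"rx":0,"ry":0,"rz":0,"fingers":1}
    - {"x":0,"y":0,"z":37,"rx":0,"ry":0,"rz":0,"fingers":1}
    - {"x":0,"y":0,"z":37,"rx":0,"ry":0,"rz":0,"fingers":1}
    - {"x":0,"y":0,"z":37,"rx":0,"ry":0,"rz":0,"fingers":1}
    - {"x":0,"y":0,"z":37,"rx":0,"ry":0,"rz":0,"fingers":1}
  force: 15

```text
time_s: 26.05
tool_pos: [0.5421, 0.4376, 0.0461]
tool_rot: [-180.0, 0.0, -155.0]
force: [-0.2, 1.0, 0.8]
grip_width: 0.0419
grasp_force: 15.0
```

Call:
drive_tool:
  moves:
    - {"x":0,"y":0,"z":-8,"rx":0,"ry":0,"rz":0,"fingers":1}
    - {"x":0,"y":0,"z":-25,"rx":0,"ry":0,"rz":0,"fingers":1}
    - {"x":0,"y":0,"z":-55,"rx":0,"ry":0,"rz":0,"fingers":1}
    - {"x":0,"y":0,"z":-90,"rx":0,"ry":0,"rz":0,"fingers":1}
    - {"x":0,"y":0,"z":-125,"rx":0,"ry":0,"rz":0,"fingers":1}
    - {"x":0,"y":0,"z":-160,"rx":0,"ry":0,"rz":0,"fingers":1}
    - {"x":0,"y":0,"z":-195,"rx":0,"ry":0,"rz":0,"fingers":1}
    - {"x":0,"y":0,"z":-225,"rx":0,"ry":0,"rz":0,"fingers":1}
    - {"x":0,"y":0,"z":-250,"rx":0,"ry":0,"rz":0,"fingers":1}
    - {"x":0,"y":0,"z":-260,"rx":0,"ry":0,"rz":0,"fingers":1}
    - {"x":0,"y":0,"z":-260,"rx":0,"ry":0,"rz":0,"fingers":1}
    - {"x":0,"y":0,"z":-260,"rx":0,"ry":0,"rz":0,"fingers":1}

```text
time_s: 27.55
tool_pos: [0.5416, 0.4374, 0.3047]
tool_rot: [-180.0, -0.1, -155.0]
force: [0.3, 0.3, -0.9]
grip_width: 0.0421
grasp_force: 15.0
```

```bash
python3 - <<'E'
from h import *
go(.467,-.186,.3,-263.5+.01)
go(.467,-.186,.3,-250)
E
```

```text
x 331.0 y -533.5 z 4.7 rz -1.248 (yaw->-83.5)
x 331.0 y -533.5 z 4.7 rz -1.484 (yaw->-70.0)
```

Call:
drive_tool:
  moves:
    - {"x":10,"y":-16,"z":0,"rx":0,"ry":0,"rz":0.06,"fingers":1}
    - {"x":30,"y":-48,"z":0,"rx":0,"ry":0,"rz":0.18,"fingers":1}
    - {"x":56,"y":-90,"z":0,"rx":0,"ry":0,"rz":0.32,"fingers":1}
    - {"x":82,"y":-132,"z":0,"rx":0,"ry":0,"rz":0.46,"fingers":1}
    - {"x":108,"y":-174,"z":0,"rx":0,"ry":0,"rz":0.6,"fingers":1}
    - {"x":134,"y":-216,"z":0,"rx":0,"ry":0,"rz":0.74,"fingers":1}
    - {"x":160,"y":-258,"z":0,"rx":0,"ry":0,"rz":0.88,"fingers":1}
    - {"x":186,"y":-300,"z":0,"rx":0,"ry":0,"rz":1.02,"fingers":1}
    - {"x":212,"y":-342,"z":0,"rx":0,"ry":0,"rz":1.16,"fingers":1}
    - {"x":238,"y":-384,"z":0,"rx":0,"ry":0,"rz":1.3,"fingers":1}
    - {"x":264,"y":-426,"z":0,"rx":0,"ry":0,"rz":1.44,"fingers":1}
    - {"x":289,"y":-466,"z":0,"rx":0,"ry":0,"rz":1.58,"fingers":1}
    - {"x":309,"y":-498,"z":0,"rx":0,"ry":0,"rz":1.7,"fingers":1}
    - {"x":324,"y":-522,"z":0,"rx":0,"ry":0,"rz":1.8,"fingers":1}
    - {"x":330,"y":-532,"z":0,"rx":0,"ry":0,"rz":1.87,"fingers":1}
    - {"x":331,"y":-533,"z":0,"rx":0,"ry":0,"rz":1.894,"fingers":1}
    - {"x":331,"y":-533,"z":0,"rx":0,"ry":0,"rz":1.894,"fingers":1}
    - {"x":331,"y":-533,"z":0,"rx":0,"ry":0,"rz":1.894,"fingers":1}
    - {"x":331,"y":-533,"z":0,"rx":0,"ry":0,"rz":1.894,"fingers":1}

```text
time_s: 29.92
tool_pos: [0.4674, -0.1846, 0.306]
tool_rot: [-180.0, -0.0, 96.6]
force: [-0.6, -0.0, -1.2]
grip_width: 0.0423
grasp_force: 15.0
```

```bash
python3 - <<'E'
from h import *
go(.467,-.186,.098,96.5)
T=Cam("top");S=Cam("side")
a=cv2.resize(T.im[200:320,280:400],(480,480));b=cv2.resize(S.im[140:330,250:345],(300,600))
o=np.zeros((600,780,3),np.uint8);o[:480,:480]=a;o[:,480:]=b
cv2.imwrite("pics/j2.png",np.uint8(255*(o/255.)**0.7))
P=lambda p:(S.proj([p])[0]-[250,140])*300/95+[480,0]
for p in([.467,-.186,.052],[.467,-.186,.259]):print(P(p))
E
```

```text
x -1.4 y -0.5 z 208.0 rz 0.001 (yaw->96.5)
[612.66256206 450.43217041]
[600.22872672 229.85995595]
```

View pics/j2.png

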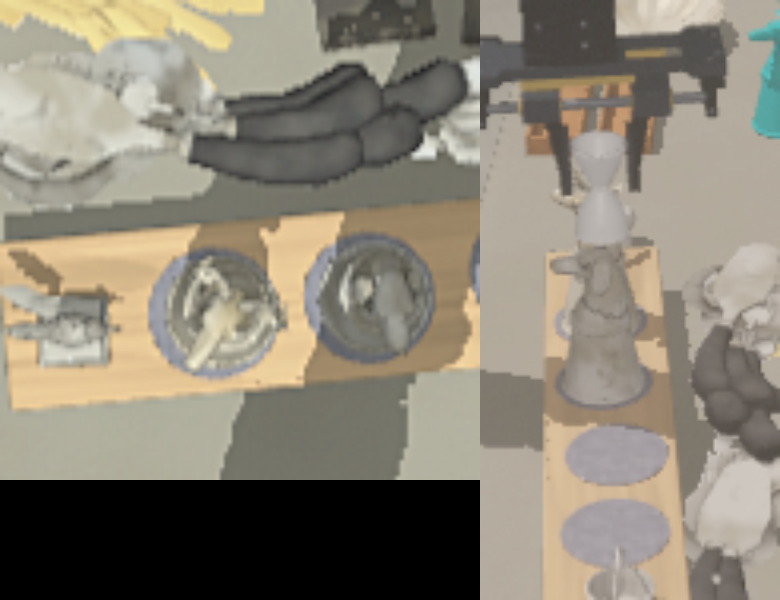

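The jigger hangs straight above pad 3 (side crop pad at (617,456)). The stag and hound stand on pads 1 and 2 in the top crop at (222,313) and (373,300). Lowering the jigger.

Call:
drive_tool:
  moves:
    - {"x":-2,"y":1,"z":30,"rx":0,"ry":0,"rz":0,"fingers":1}
    - {"x":-2,"y":1,"z":65,"rx":0,"ry":0,"rz":0,"fingers":1}
    - {"x":-2,"y":1,"z":100,"rx":0,"ry":0,"rz":0,"fingers":1}
    - {"x":-2,"y":1,"z":130,"rx":0,"ry":0,"rz":0,"fingers":1}
    - {"x":-2,"y":1,"z":155,"rx":0,"ry":0,"rz":0,"fingers":1}
    - {"x":-2,"y":1,"z":175,"rx":0,"ry":0,"rz":0,"fingers":1}
    - {"x":-2,"y":1,"z":188,"rx":0,"ry":0,"rz":0,"fingers":1}
    - {"x":-2,"y":1,"z":197,"rx":0,"ry":0,"rz":0,"fingers":1}
    - {"x":-2,"y":1,"z":202,"rx":0,"ry":0,"rz":0,"fingers":1}
    - {"x":-2,"y":1,"z":205,"rx":0,"ry":0,"rz":0,"fingers":1}
    - {"x":-2,"y":1,"z":207,"rx":0,"ry":0,"rz":0,"fingers":1}
    - {"x":-2,"y":1,"z":208,"rx":0,"ry":0,"rz":0,"fingers":1}
    - {"x":-2,"y":1,"z":208,"rx":0,"ry":0,"rz":0,"fingers":1}
    - {"x":-2,"y":1,"z":208,"rx":0,"ry":0,"rz":0,"fingers":1}

```text
time_s: 31.78
tool_pos: [0.4686, -0.1871, 0.0982]
tool_rot: [180.0, -0.0, 96.5]
force: [-0.7, -0.9, -1.4]
grip_width: 0.0425
grasp_force: 15.0
```

Call:
drive_tool:
  moves:
    - {"x":0,"y":0,"z":0.7,"rx":0,"ry":0,"rz":0,"fingers":1}
    - {"x":0,"y":0,"z":1.5,"rx":0,"ry":0,"rz":0,"fingers":1}
    - {"x":0,"y":0,"z":1.5,"rx":0,"ry":0,"rz":0,"fingers":1}

```text
time_s: 32.15
tool_pos: [0.4686, -0.1873, 0.0979]
tool_rot: [180.0, -0.0, 96.5]
force: [-4.4, 1.4, 9.0]
grip_width: 0.0421
grasp_force: 15.0
```

Call:
drive_tool:
  moves:
    - {"x":0,"y":0,"z":0,"rx":0,"ry":0,"rz":0,"fingers":-0.1}
    - {"x":0,"y":0,"z":0,"rx":0,"ry":0,"rz":0,"fingers":-0.4}
    - {"x":0,"y":0,"z":0,"rx":0,"ry":0,"rz":0,"fingers":-0.7}
    - {"x":0,"y":0,"z":0,"rx":0,"ry":0,"rz":0,"fingers":-1}
    - {"x":0,"y":0,"z":0,"rx":0,"ry":0,"rz":0,"fingers":-1}
    - {"x":0,"y":0,"z":-15,"rx":0,"ry":0,"rz":0,"fingers":-1}
    - {"x":0,"y":0,"z":-40,"rx":0,"ry":0,"rz":0,"fingers":-1}
    - {"x":0,"y":0,"z":-80,"rx":0,"ry":0,"rz":0,"fingers":-1}
    - {"x":0,"y":0,"z":-120,"rx":0,"ry":0,"rz":0,"fingers":-1}
    - {"x":0,"y":0,"z":-160,"rx":0,"ry":0,"rz":0,"fingers":-1}
    - {"x":0,"y":0,"z":-195,"rx":0,"ry":0,"rz":0,"fingers":-1}
    - {"x":0,"y":0,"z":-210,"rx":0,"ry":0,"rz":0,"fingers":-1}
    - {"x":0,"y":0,"z":-210,"rx":0,"ry":0,"rz":0,"fingers":-1}
    - {"x":0,"y":0,"z":-210,"rx":0,"ry":0,"rz":0,"fingers":-1}

```text
time_s: 33.9
tool_pos: [0.4677, -0.1869, 0.3052]
tool_rot: [-179.9, -0.0, 96.5]
force: [-0.4, 1.2, 0.3]
grip_width: 0.087
grasp_force: 0.0
```

```bash
python3 - <<'E'
from h import *
np.set_printoptions(precision=4,suppress=True)
go(.4405,.260,.20,96.5)
T=Cam("top");S=Cam("side")
# stopper: bright ball, now in light -- fit in both views
t=T.im[262:292,230:262];s=S.im[195:225,278:300]
cv2.imwrite("pics/st.png",np.uint8(255*(np.hstack([cv2.resize(t,(420,394)),cv2.resize(s,(289,394))])/255.)**.7))
E
```

```text
x 447.1 y 23.3 z 105.2 rz -0.001 (yaw->96.5)
```

View pics/st.png

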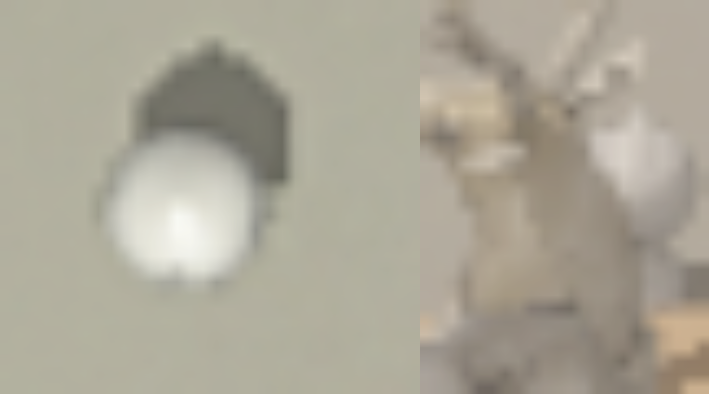

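The stopper ball's centre in the top view is at about (243.4,277.3). That was my 14th picture, so from here I work from numbers only.

Call:
drive_tool:
  moves:
    - {"x":18,"y":1,"z":0,"rx":0,"ry":0,"rz":0,"fingers":-1}
    - {"x":60,"y":3,"z":0,"rx":0,"ry":0,"rz":0,"fingers":-1}
    - {"x":108,"y":6,"z":0,"rx":0,"ry":0,"rz":0,"fingers":-1}
    - {"x":156,"y":8,"z":0,"rx":0,"ry":0,"rz":0,"fingers":-1}
    - {"x":204,"y":11,"z":0,"rx":0,"ry":0,"rz":0,"fingers":-1}
    - {"x":252,"y":13,"z":0,"rx":0,"ry":0,"rz":0,"fingers":-1}
    - {"x":300,"y":16,"z":0,"rx":0,"ry":0,"rz":0,"fingers":-1}
    - {"x":348,"y":18,"z":20,"rx":0,"ry":0,"rz":0,"fingers":-1}
    - {"x":394,"y":21,"z":50,"rx":0,"ry":0,"rz":0,"fingers":-1}
    - {"x":428,"y":22,"z":80,"rx":0,"ry":0,"rz":0,"fingers":-1}
    - {"x":444,"y":23,"z":100,"rx":0,"ry":0,"rz":0,"fingers":-1}
    - {"x":447,"y":23,"z":105,"rx":0,"ry":0,"rz":0,"fingers":-1}
    - {"x":447,"y":23,"z":105,"rx":0,"ry":0,"rz":0,"fingers":-1}
    - {"x":447,"y":23,"z":105,"rx":0,"ry":0,"rz":0,"fingers":-1}

```text
time_s: 35.75
tool_pos: [0.4417, 0.2589, 0.2026]
tool_rot: [179.9, -0.0, 96.4]
force: [0.5, -0.1, 0.3]
grip_width: 0.087
grasp_force: 0.0
```

```bash
python3 - <<'E'
from h import *
np.set_printoptions(precision=4,suppress=True)
T=Cam("top")
p=T.at((243.4,277.3),.029);print(p)
go(p[0],p[1]+.0005,.018,96.5)
E
```

```text
[0.4393 0.2591 0.029 ]
x 1.0 y -2.3 z 184.7 rz -0.002 (yaw->96.5)
```

Call:
drive_tool:
  moves:
    - {"x":1,"y":-2,"z":30,"rx":0,"ry":0,"rz":0,"fingers":-1}
    - {"x":1,"y":-2,"z":65,"rx":0,"ry":0,"rz":0,"fingers":-1}
    - {"x":1,"y":-2,"z":100,"rx":0,"ry":0,"rz":0,"fingers":-1}
    - {"x":1,"y":-2,"z":130,"rx":0,"ry":0,"rz":0,"fingers":-1}
    - {"x":1,"y":-2,"z":150,"rx":0,"ry":0,"rz":0,"fingers":-1}
    - {"x":1,"y":-2,"z":165,"rx":0,"ry":0,"rz":0,"fingers":-1}
    - {"x":1,"y":-2,"z":176,"rx":0,"ry":0,"rz":0,"fingers":-1}
    - {"x":1,"y":-2,"z":182,"rx":0,"ry":0,"rz":0,"fingers":-1}
    - {"x":1,"y":-2,"z":184,"rx":0,"ry":0,"rz":0,"fingers":-1}
    - {"x":1,"y":-2,"z":184,"rx":0,"ry":0,"rz":0,"fingers":-1}
    - {"x":1,"y":-2,"z":184,"rx":0,"ry":0,"rz":0,"fingers":-1}

```text
time_s: 37.17
tool_pos: [0.4391, 0.2607, 0.018]
tool_rot: [179.9, -0.0, 96.5]
force: [-0.5, 0.6, 0.4]
grip_width: 0.0873
grasp_force: 0.0
```

Call:
drive_tool:
  moves:
    - {"x":0,"y":0,"z":0,"rx":0,"ry":0,"rz":0,"fingers":0}
    - {"x":0,"y":0,"z":0,"rx":0,"ry":0,"rz":0,"fingers":0.2}
    - {"x":0,"y":0,"z":0,"rx":0,"ry":0,"rz":0,"fingers":0.4}
    - {"x":0,"y":0,"z":0,"rx":0,"ry":0,"rz":0,"fingers":0.5}
    - {"x":0,"y":0,"z":0,"rx":0,"ry":0,"rz":0,"fingers":0.6}
    - {"x":0,"y":0,"z":0,"rx":0,"ry":0,"rz":0,"fingers":0.8}
    - {"x":0,"y":0,"z":0,"rx":0,"ry":0,"rz":0,"fingers":1}
    - {"x":0,"y":0,"z":0,"rx":0,"ry":0,"rz":0,"fingers":1}
    - {"x":0,"y":0,"z":0,"rx":0,"ry":0,"rz":0,"fingers":1}
    - {"x":0,"y":0,"z":0,"rx":0,"ry":0,"rz":0,"fingers":1}
  force: 15

```text
time_s: 38.42
tool_pos: [0.4388, 0.2605, 0.0176]
tool_rot: [180.0, -0.0, 96.5]
force: [0.1, -0.7, -0.1]
grip_width: 0.0309
grasp_force: 15.0
```

Call:
drive_tool:
  moves:
    - {"x":0,"y":0,"z":-6,"rx":0,"ry":0,"rz":0,"fingers":1}
    - {"x":0,"y":0,"z":-18,"rx":0,"ry":0,"rz":0,"fingers":1}
    - {"x":0,"y":0,"z":-40,"rx":0,"ry":0,"rz":0,"fingers":1}
    - {"x":0,"y":0,"z":-70,"rx":0,"ry":0,"rz":0,"fingers":1}
    - {"x":0,"y":0,"z":-105,"rx":0,"ry":0,"rz":0,"fingers":1}
    - {"x":0,"y":0,"z":-140,"rx":0,"ry":0,"rz":0,"fingers":1}
    - {"x":0,"y":0,"z":-175,"rx":0,"ry":0,"rz":0,"fingers":1}
    - {"x":0,"y":0,"z":-210,"rx":0,"ry":0,"rz":0,"fingers":1}
    - {"x":0,"y":0,"z":-245,"rx":0,"ry":0,"rz":0,"fingers":1}
    - {"x":0,"y":0,"z":-272,"rx":0,"ry":0,"rz":0,"fingers":1}
    - {"x":0,"y":0,"z":-288,"rx":0,"ry":0,"rz":0,"fingers":1}
    - {"x":0,"y":0,"z":-292,"rx":0,"ry":0,"rz":0,"fingers":1}
    - {"x":0,"y":0,"z":-292,"rx":0,"ry":0,"rz":0,"fingers":1}
    - {"x":0,"y":0,"z":-292,"rx":0,"ry":0,"rz":0,"fingers":1}

```text
time_s: 40.17
tool_pos: [0.4383, 0.2601, 0.3083]
tool_rot: [-179.9, 0.1, 96.5]
force: [-0.4, 0.6, -1.1]
grip_width: 0.0309
grasp_force: 15.0
```

```bash
python3 - <<'E'
from h import *
go(.474,-.290,.305,96.5)
S=Cam("side")
# bounding of the stopper below the fingers in the side view, pixel dump
o=sensors.get_obs()["tool_pos"];b=S.proj([[o[0],o[1],o[2]-.018],[o[0],o[1],o[2]+.011]]);print(b)
u,v=b.mean(0).astype(int)
g=cv2.cvtColor(S.im,cv2.COLOR_BGR2GRAY)[v-10:v+14,u-12:u+13]
for r in g: print(" ".join("%3d"%x for x in r))
E
```

```text
x -550.6 y -26.6 z 3.3 rz -0.000 (yaw->96.5)
[[289.36954305 132.50981389]
 [288.92441178 123.48397738]]
131 133  81  41  41  46  49 124 135 135 135 135 135 135 135 134 133  73  48  44  42  43 143 164 169
132 135  81  41  42  48  49 124 135 135 135 135 135 135 134 134 134  72  49  43  42  41 158 172 168
131 133 115  66  42  45  49 124 135 135 116 121 124 122 114 104 130  72  49  42  43  41 161 173 169
130 132 132  79  41  47  48 124 116 124 114 118 122 118 109  95 106 112  65  44  43 127 162 168 171
131 133 132  78  42  45  49  94 106 121 126 126 126 125 122 117 102 103  63  43  43 151 164 167 165
132 134 133  79  41  46  47  88 118 126 126 129 131 131 127 124 117  85  56  45  46 148 159 162 161
133 132 132 116  66  46  49  93 121 129 130 134 138 134 130 125 119  84  55  47  43 122 132 140 139
132 132 132 132  77  47  49  88 120 128 130 131 134 130 127 125 119  89  56  45  41  95 103 110 114
132 131 133 133  76  44  47  79 116 124 125 126 127 126 124 122 113 127  71  45  44 102 121 127 121
133 132 132 132  76  43  48 109 114 119 120 119 120 119 118 115 107 151  83  48  42 124 146 157 
[... 703 characters left out ...]

131 130 129 131 131 131 130 130 131 124 109 102  99 105  95 123 137 160 156 155 116 130 132 124 181
129 130 130 130 131 130 130 130 131 112 117 120 121 122 120 142 169 175 165 157 151 154 171 183 194
116 123 127 129 129 128 128 128 114 148 156 152 151 150 159 171 177 175 169 161 160 159 172 190 189
110 111 112 110 110 109 108 107 150 164 167 161 158 156 162 174 175 174 170 159 156 158 163 184 187
103 101  99 118 137 136 114 141 163 166 165 162 157 155 156 168 173 172 170 159 154 153 159 184 189
 87 103 135 151 155 153 140 147 160 165 163 163 159 156 152 161 169 167 165 159 154 154 159 184 190
126 130 152 160 160 157 150 148 148 157 162 162 160 156 153 153 163 161 160 158 155 155 160 189 195
```

The stopper is held upright: ball and foot are on one column, and the rows match the prediction. Carrying it to pad 4.

Call:
drive_tool:
  moves:
    - {"x":-18,"y":-1,"z":0,"rx":0,"ry":0,"rz":0,"fingers":1}
    - {"x":-55,"y":-3,"z":0,"rx":0,"ry":0,"rz":0,"fingers":1}
    - {"x":-97,"y":-5,"z":0,"rx":0,"ry":0,"rz":0,"fingers":1}
    - {"x":-139,"y":-7,"z":0,"rx":0,"ry":0,"rz":0,"fingers":1}
    - {"x":-181,"y":-9,"z":0,"rx":0,"ry":0,"rz":0,"fingers":1}
    - {"x":-223,"y":-11,"z":0,"rx":0,"ry":0,"rz":0,"fingers":1}
    - {"x":-265,"y":-13,"z":0,"rx":0,"ry":0,"rz":0,"fingers":1}
    - {"x":-307,"y":-15,"z":0,"rx":0,"ry":0,"rz":0,"fingers":1}
    - {"x":-349,"y":-17,"z":0,"rx":0,"ry":0,"rz":0,"fingers":1}
    - {"x":-391,"y":-19,"z":0,"rx":0,"ry":0,"rz":0,"fingers":1}
    - {"x":-433,"y":-21,"z":0,"rx":0,"ry":0,"rz":0,"fingers":1}
    - {"x":-475,"y":-23,"z":0,"rx":0,"ry":0,"rz":0,"fingers":1}
    - {"x":-510,"y":-25,"z":0,"rx":0,"ry":0,"rz":0,"fingers":1}
    - {"x":-535,"y":-26,"z":0,"rx":0,"ry":0,"rz":0,"fingers":1}
    - {"x":-547,"y":-27,"z":0,"rx":0,"ry":0,"rz":0,"fingers":1}
    - {"x":-551,"y":-27,"z":0,"rx":0,"ry":0,"rz":0,"fingers":1}
    - {"x":-551,"y":-27,"z":0,"rx":0,"ry":0,"rz":0,"fingers":1}
    - {"x":-551,"y":-27,"z":0,"rx":0,"ry":0,"rz":0,"fingers":1}

```text
time_s: 42.48
tool_pos: [0.4744, -0.289, 0.3095]
tool_rot: [180.0, -0.0, 96.6]
force: [-0.4, 0.3, -0.5]
grip_width: 0.0309
grasp_force: 15.0
```

```bash
python3 - <<'E'
from h import *
go(.474,-.290,.0705,96.5)
E
```

```text
x -0.9 y -0.5 z 239.0 rz 0.001 (yaw->96.5)
```

Call:
drive_tool:
  moves:
    - {"x":-1,"y":0,"z":30,"rx":0,"ry":0,"rz":0,"fingers":1}
    - {"x":-1,"y":0,"z":65,"rx":0,"ry":0,"rz":0,"fingers":1}
    - {"x":-1,"y":0,"z":100,"rx":0,"ry":0,"rz":0,"fingers":1}
    - {"x":-1,"y":0,"z":135,"rx":0,"ry":0,"rz":0,"fingers":1}
    - {"x":-1,"y":0,"z":165,"rx":0,"ry":0,"rz":0,"fingers":1}
    - {"x":-1,"y":0,"z":190,"rx":0,"ry":0,"rz":0,"fingers":1}
    - {"x":-1,"y":0,"z":208,"rx":0,"ry":0,"rz":0,"fingers":1}
    - {"x":-1,"y":0,"z":221,"rx":0,"ry":0,"rz":0,"fingers":1}
    - {"x":-1,"y":0,"z":230,"rx":0,"ry":0,"rz":0,"fingers":1}
    - {"x":-1,"y":0,"z":235,"rx":0,"ry":0,"rz":0,"fingers":1}
    - {"x":-1,"y":0,"z":238,"rx":0,"ry":0,"rz":0,"fingers":1}
    - {"x":-1,"y":0,"z":239.5,"rx":0,"ry":0,"rz":0,"fingers":1}
    - {"x":-1,"y":0,"z":239.5,"rx":0,"ry":0,"rz":0,"fingers":1}
    - {"x":-1,"y":0,"z":239.5,"rx":0,"ry":0,"rz":0,"fingers":1}

```text
time_s: 44.22
tool_pos: [0.4744, -0.2912, 0.0703]
tool_rot: [180.0, 0.0, 96.5]
force: [-0.0, -0.5, 0.3]
grip_width: 0.0311
grasp_force: 15.0
```

Call:
drive_tool:
  moves:
    - {"x":0,"y":0,"z":0.5,"rx":0,"ry":0,"rz":0,"fingers":1}
    - {"x":0,"y":0,"z":1,"rx":0,"ry":0,"rz":0,"fingers":1}
    - {"x":0,"y":0,"z":1,"rx":0,"ry":0,"rz":0,"fingers":1}

```text
time_s: 44.6
tool_pos: [0.4745, -0.2912, 0.0694]
tool_rot: [180.0, 0.0, 96.5]
force: [-0.4, 0.3, 3.5]
grip_width: 0.0313
grasp_force: 15.0
```

Contact. Releasing, rising, and then moving the arm aside.

Call:
drive_tool:
  moves:
    - {"x":0,"y":0,"z":0,"rx":0,"ry":0,"rz":0,"fingers":0.2}
    - {"x":0,"y":0,"z":0,"rx":0,"ry":0,"rz":0,"fingers":-0.2}
    - {"x":0,"y":0,"z":0,"rx":0,"ry":0,"rz":0,"fingers":-0.6}
    - {"x":0,"y":0,"z":0,"rx":0,"ry":0,"rz":0,"fingers":-1}
    - {"x":0,"y":0,"z":0,"rx":0,"ry":0,"rz":0,"fingers":-1}
    - {"x":0,"y":0,"z":0,"rx":0,"ry":0,"rz":0,"fingers":-1}
    - {"x":0,"y":0,"z":-15,"rx":0,"ry":0,"rz":0,"fingers":-1}
    - {"x":0,"y":0,"z":-40,"rx":0,"ry":0,"rz":0,"fingers":-1}
    - {"x":0,"y":0,"z":-80,"rx":0,"ry":0,"rz":0,"fingers":-1}
    - {"x":0,"y":0,"z":-125,"rx":0,"ry":0,"rz":0,"fingers":-1}
    - {"x":0,"y":0,"z":-170,"rx":0,"ry":0,"rz":0,"fingers":-1}
    - {"x":0,"y":0,"z":-200,"rx":0,"ry":0,"rz":0,"fingers":-1}
    - {"x":-60,"y":20,"z":-220,"rx":0,"ry":0,"rz":0,"fingers":-1}
    - {"x":-120,"y":20,"z":-220,"rx":0,"ry":0,"rz":0,"fingers":-1}
    - {"x":-180,"y":20,"z":-220,"rx":0,"ry":0,"rz":0,"fingers":-1}
    - {"x":-220,"y":20,"z":-220,"rx":0,"ry":0,"rz":0,"fingers":-1}
    - {"x":-240,"y":20,"z":-220,"rx":0,"ry":0,"rz":0,"fingers":-1}
    - {"x":-240,"y":20,"z":-220,"rx":0,"ry":0,"rz":0,"fingers":-1}
    - {"x":-240,"y":20,"z":-220,"rx":0,"ry":0,"rz":0,"fingers":-1}

```text
time_s: 46.98
tool_pos: [0.5215, -0.5264, 0.2898]
tool_rot: [180.0, -0.0, 96.5]
force: [0.9, 0.0, 0.4]
grip_width: 0.0871
grasp_force: 0.0
```

```bash
python3 - <<'E'
from h import *
T=Cam("top")
# changed pixels vs first picture -> blobs per pad; numeric check with pad circle / foot circle edge fit
im=T.im.astype(int);b=((im[...,0]-im[...,2])>3).astype(np.uint8)   # felt (bluish)
g=cv2.cvtColor(T.im,cv2.COLOR_BGR2GRAY).astype(int)
pads=[(.439,.022),(.450,-.079),(.4685,-.187),(.474,-.290)]
for i,(x,y) in enumerate(pads):
    u,v=T.proj([[x,y,.052]])[0];print("pad",i+1,u.round(1),v.round(1))
    y0,x0=int(round(v))-18,int(round(u))-18
    for r in range(y0,y0+37,1):
        print("".join("#" if b[r,c] else ("o" if T.im[r,c].max()-T.im[r,c].min()<40 else ".") for c in range(x0,x0+37)))
E
```

```text
pad 1 333.3 277.6
.....................................
.....................................
.............ooooooooooo.............
............o###########oo...........
..........o#####oooooooooooo.........
........o##oooooooooooooooooo........
.......o###ooooooooooooooooooo.......
......o####oooooooooooooooooooo......
.....o####ooooo.oooooooooooooooo.....
.....####ooooooooooooooooooooooo.....
....o###ooooooooooooooooooooooooo....
....####ooooooooooooooooooooooooo....
...####ooooooooooooooooooooooooooo...
...####ooooooooooooooooooooooooooo...
..o####ooooooooooooooooo.oooooooooo..
..o####oooooooooooooooo.ooooooooooo..
..o###ooooooooooooooo...ooooooooooo..
..####ooooooooooooo......oooooooooo..
..####oooooooooooo........oooooooooo.
..####ooooooooooo.........ooooo.oooo.
..o###ooooooooooo........oooooooooooo
..o####oooooooooo.......ooooooooooooo
..o####oooooooooo.......ooooooooooo..
...####oooooooooo.......oooooooooo...
...o####oooooooo....o..ooooooooooo...
....####ooooooo....ooooooooooooo#....
....o####ooooo....oooooooooooooo#....
.....#####o.ooo...ooooooooooooo#.....
.....o#####oooo..o
[... 3895 characters left out ...]
oooooooo#####o..
...o###########oooooooooooooo#####o..
...o############ooooooooooooo#####o..
...o#############ooooooooooo######o..
....##############ooooooooo#######o..
....#################oooo########o...
....o############################o...
.....############################o...
......##########################o....
......o#########################.....
.......########################o.....
........######################o......
........o####################........
..........o#################.........
...........o##############o..........
..............o#########.............
...................oo................
.....................................
.....................................
```

All four pieces are within about 5 mm of their pad centres, and the arm is clear. Handing in.

```bash
python3 -c "
from cell import workorder;print(workorder.sign_off())"
```

```text
the job is handed in; nothing more can be done
None
```

The stag cup, hound cup, bar measure and stopper stand in that order on pads 1 to 4, bird to basket, each within about 5 mm of its pad centre in the last top image; the job is handed in (no verdict was returned), and I didn't re-measure the bird or basket, though no contact with either showed.

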